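# Set up the marker-board drill on the library repair bench

## Task

Get the library's marker-board drill ready for its next batch: turn the sleeve of the upturned chuck clockwise (seen from above) as far as it will go, so that its jaws clamp the bit firmly upright, and slide every loose plywood marker board lengthways all the way into a slot of its own in the low feed magazine. When all the boards are fully home, push the magazine's door shut until it snaps into its catch, and leave the other things on the bench where they are.

Things in the scene. Friction and masses are not known exactly. Their poses are not given: they have to be found in the camera images.
- chuck: upturned bench chuck fixed to the table: round grey base, 110 mm diameter, 30 mm high, then a 72 mm neck to 58 mm; steel sleeve from 60 to 100 mm height. Inside it three jaws (tops at 97.5 mm) surround a bore with a flat floor at height 70 mm. Origin on the table under the chuck's vertical axis.
- sleeve_grip (a point): point on the chuck's axis at height 92 mm, 8 mm below the sleeve's top rim: a good height to grip the round ribbed sleeve (60 mm diameter) from above, one finger on either side, with the bit standing between the fingers (the bit's tip is 46 mm above this point).
- sleeve (a joint): angle of the chuck sleeve, rad; grows clockwise seen from above. 0 = jaws 36 mm open; each rad moves each jaw 2.5 mm inwards; they meet the 20 mm bit at about 3.2, and a firm stop ends the travel at 3.5. Clamped firmly: above 3.22, jaws pressing on the bit; turn it till it goes no further (3.35 to 3.5). Takes about 0.25 Nm, more as the jaws bite; stays where left, so several grips will do.
- bit: steel drill bit already standing loose on the bore floor of the chuck, 68 mm long: a 20 mm diameter shank for the lower 46 mm, a 14 mm fluted pointed part above. Origin at the centre of its foot, z along the bit; it stays in the chuck, where closing jaws centre it.
- magazine: low grey and aluminium feed magazine fixed to the table. Origin on the table; x points into the slots, away from the robot, y to the left. Base plate 16 mm thick, x -70 to +120 mm. Three flat slots from mouths at x -70 to a back stop at x +61.5 mm; bars across the top reach 43 mm; behind, a white housing 60 mm high. A board fully home has its centre at x -3.5 mm, height 24 mm.
- slot0 (a point): middle of the mouth of the right-hand slot (magazine y -60 mm), on the slot's floor, 16 mm above the table; axes as the magazine's. Each slot is 53 mm wide, 20 mm high and 131.5 mm deep; the 7 mm walls between the slots have rounded front ends. A board fully home ends 1.5 mm inside the mouth.
- slot1 (a point): the same for the middle slot.
- slot2 (a point): the same for the left-hand slot (y = +60 mm).
- door (a joint): angle of the magazine's front door, rad: 0 = shut; grows as its free left-hand edge swings out towards the robot and round to the right; about 2 as found. Swings easily, stays where left. From 0.07 rad inwards it must be pushed past a spring ball catch (about 5 N at the free edge), which then holds it at 0. In its catch: below 0.03. A board sticking out over 4 mm stops it.
- door_hinge (a point): the door's hinge axis, fixed on the magazine 79 mm in front of its origin and 118 mm to the right, at height 38 mm (mid-height of the door).
- door_edge (a point): near the free edge of the door, 200 mm from the hinge axis, at the door's top edge (height 56 mm), on its outer face. The panel is 8 mm thick, spans heights 20 to 56 mm and ends 216 mm from the hinge; its outer face faces the robot when shut.
- board0: loose plywood marker board, a plain slab of 130 x 50 x 16 mm, lying flat on the table at the start. Origin at its centre, x along its length, z through its thickness; either end first and either face up will do. Two or three boards are present; an absent one reads None.
- board1: loose plywood marker board, a plain slab of 130 x 50 x 16 mm, lying flat on the table at the start. Origin at its centre, x along its length, z through its thickness; either end first and either face up will do. Two or three boards are present; an absent one reads None.
- board2: loose plywood marker board, a plain slab of 130 x 50 x 16 mm, lying flat on the table at the start. Origin at its centre, x along its length, z through its thickness; either end first and either face up will do. Two or three boards are present; an absent one reads None.
- paperback: bystander: paperback lying flat, 130 x 95 x 20 mm, origin under its centre
- hardback: bystander: dark hardback lying flat, 200 x 140 x 30 mm, origin under its centre
- bookend: bystander: white sheet-metal bookend, foot 110 x 90 mm, 150 mm high, origin under the centre of its foot
- tape_roll: bystander: roll of tape lying flat, 96 mm diameter, 24 mm high, origin under its centre
- mug: bystander: white mug, 76 mm diameter, 90 mm high, origin under its centre
- stapler: bystander: stapler, 150 x 36 x 50 mm, origin under its centre
- stamp_pad: bystander: black stamp pad, 110 x 75 x 18 mm, origin under its centre
There are look-alikes about, which are no part of the job. What is shaped like the board0 but orange is not meant.

How it is judged:
By the outcome, as a careful person would: the job done as asked, in the order asked, and still so for the second after the job is handed in, with the robot touching nothing.
Of board0, board1, board2 only 2 to 3 are there at a start; the rules pass over those that are not, and their reading is None.
At some moment in a run one of board0, board1, board2 may be knocked a few centimetres aside while the robot is not near it.
Once in a run the grip may slacken for a moment while it holds something.
It also fails if it takes over 210 s, if anything falls off the work surface, if the arm or the gripper's body presses on something with over 40 N, if the wrist force passes 120 N, or if a joint passes its speed limit or range.

## Robot

A 6-joint arm with a two-finger parallel gripper is mounted at the origin on the work surface. World frame = base frame: x ahead of the robot, y to its left, z up, the work surface at z = 0. Lengths are in m, angles in rad, forces in N, time in s.
With the tool pointing down it reaches from about 0.325 to 0.925 m from the base axis. Payload 3.1 kg.
Tool frame: the origin (TCP) lies at the very end of the fingers, on their centre line; the grasp point (between the pads) lies r.tcp_to_grasp behind it (r.tcp_to_grasp is the distance from the TCP to the grasp point, in m); z points along the fingers, y is the line along which they close (so a half turn about z gives the same grasp; the last joint's range is limited). The gripper opens to 85 mm and grips with 20 to 120 N. Pads are 22 mm wide; open, the fingers measure 114 mm over their backs; the gripper's body (76 mm by 85 mm) begins 54 mm behind the grasp point. The pads swing forward as they close: fully open they stand 13 mm farther back than shut.
Start: joints at [-1.336, 0.217, 1.613, -0, 1.311, -0.112], TCP at [0.212, -0.588, 0.231] pointing down, gripper open.
Joint ranges: [-2.75, 2.75], [-0.78, 2.1], [0.31, 2.55], [-1.13, 4.27], [0.13, 2.63], [-2.58, 2.58]. Speed limits (rad/s): [2.79, 2.79, 3.14, 3.14, 3.14, 3.14].

## Interface

Orientations are given as a rotation vector (axis times angle).
In Python, from cell import status, optics, r gives the robot as it stands.
- The arm moves only by the tool step_arm, never from a script. Its argument "rows" is a list of rows, each an object of numbers: "wx", "wy", "wz": the turn, a rotation vector about the tool's x, y, z as a fraction of full scale; "x", "y", "z": the shift along the tool's x, y, z as a fraction of full scale; "gripper": the opening, from 0 (shut) to 1 (fully open). In form: [{"wx": .., "wy": .., "wz": .., "x": .., "y": .., "z": .., "gripper": ..}, ...]. A call has exactly 10 rows; each row is the pose to reach, as a shift and turn from the pose commanded when the call began, along the tool's axes at that moment, turning the shorter way round; what a row does not reach only later rows make up. Full scale, the value 1, is 200 mm for a shift and pi rad for a turn. A row lasts 1/12 s, in which the tool goes at most 41.7 mm and 7.16 degrees, less where a joint would pass 70% of its speed; a pose out of reach is approached as far as the arm can. A call with a number of a shift or a turn outside -1 to 1 is refused whole. A call with a gripper value outside its range is refused whole. The fingers move at their own pace and stop on an object; "squeeze" is the grip in N (left out, the last holds). Time passes only in rows, so rows that repeat a pose let the fingers close, or fill a call up. It gives the time, the measured TCP pose, the force, the opening and the grip force at its end, in the units of the state.
- status.observe(): the state, without advancing time (a new reading comes with each control period).
- optics.get_image(name): name is "side" or "top" or "wrist"; returns a dict with "image" (384x512x3 uint8, red, green, blue), "fx", "fy", "cx", "cy" (pixels), "xyz" and "attitude" of the camera in the world; the wrist camera has in their place "mount" (4x4, takes a point from camera to tool coordinates, whose origin is the TCP and whose axes are the flange's). Camera axes: x right, y down, z forward; pixel columns grow to the right and rows downward; lengths in m; the calibration is good to about 2 mm. A picture is of the moment at which its call begins: read the wrist's pose just before it. There is no depth.
- r.hand_in(): hands the job in; it is judged then, once.
The state is a dict: "t": time; "joint_pos": joint angles; "qd": joint speeds; "joint_efforts": joint torques, N m; "ee_pos": TCP position; "tcp_rot": TCP orientation; "ft_force": force on the tool from outside, world axes, zero at the start; "ft_torque": the same for the moment, N m; "opening": finger opening in m; "gripper_force": force on a finger pad.
Only numpy, scipy, OpenCV 4.12 (cv2) and the standard library are available. Lean on these libraries where they do the work, as an engineer would, in place of code of your own. Each camera call takes 0.05 s, during which the arm holds its last target. There are 200 camera calls.

## Working session

There is one attempt and no reset: what is moved stays moved. The work goes in short steps, Python scripts to look and compute and a tool call to move; the robot and the scene stay as the last step left them, time stands still between calls to the robot, and variables do not carry over. Pictures are saved under pics/ and viewed, at most 16 in all, crops included, and the job is handed in when it is done.

Besides the shell and the picture viewer there is one more tool, called as a command line: name --argument value ..., lists and objects as JSON in quotes. step_arm: Moves the arm, as the interface text tells. Shift numbers are shares of 200 mm and turn numbers shares of pi rad, none past 1 either way. Its arguments: {"type":"object","properties":{"rows":{"type":"array"},"squeeze":{"type":"number"}},"required":["rows"]}

```bash
mkdir -p pics; ls; python3 - <<'E'
from cell import status, optics, r
import cv2,numpy as np
s=status.observe();print(s); print(r.tcp_to_grasp)
for n in ("top","side"):
    d=optics.get_image(n); cv2.imwrite(f"pics/{n}0.png",cv2.cvtColor(d["image"],cv2.COLOR_RGB2BGR))
    print(n,{k:v for k,v in d.items() if k!="image"})
d=optics.get_image("wrist");print(d["mount"],d["fx"],d["cx"],d["cy"])
E
```

```text
pics
{'t': 0.0, 'joint_pos': array([-1.33616733e+00,  2.17748144e-01,  1.61491896e+00,  1.72744893e-05,
        1.31128908e+00, -1.12210679e-01]), 'qd': array([ 0.00200996,  0.00090598,  0.00033185, -0.00225057,  0.00088405,
       -0.00128328]), 'joint_efforts': array([ 7.95715514e-04, -3.96845233e+01, -3.03852475e+01, -2.37658851e-04,
        9.60183941e-03,  7.84368837e-07]), 'ee_pos': array([ 0.21228578, -0.58698784,  0.22997992]), 'tcp_rot': array([-3.09214658e+00, -5.41673628e-01,  2.00785484e-04]), 'ft_force': array([-0.09567957, -0.40206649,  0.5079267 ]), 'ft_torque': array([-0.0533322 ,  0.05877664,  0.01917864]), 'gripper_force': 0.0, 'opening': 0.08543129150424297}
0.0187
top {'fx': 358.0888054623368, 'fy': 358.0888054623368, 'cx': 255.95830488476588, 'cy': 193.60414468544846, 'xyz': array([ 0.41452616, -0.04048556,  1.22950464]), 'attitude': array([-2.16565159,  2.17195848, -0.12716035])}
side {'fx': 495.3691282285884, 'fy': 495.3691282285884, 'cx': 262.5447312968885, 'cy': 188.96813842625323, 'xyz': array([0.3895036 , 0.87667974, 1.17876823]), 'attitude': array([-0.2191145 ,  2.8990909 , -1.04068251])}
[[ 5.89373924e-04 -9.60231054e-01 -2.79205974e-01  7.03808740e-02]
 [ 9.99999155e-01  2.42401420e-04  1.27723648e-03 -2.30824428e-04]
 [-1.15876221e-03 -2.79206491e-01  9.60230385e-01 -1.42735976e-01]
 [ 0.00000000e+00  0.00000000e+00  0.00000000e+00  1.00000000e+00]] 302.67310027436514 261.32034203123 194.3635446699872
```

View pics/top0.png

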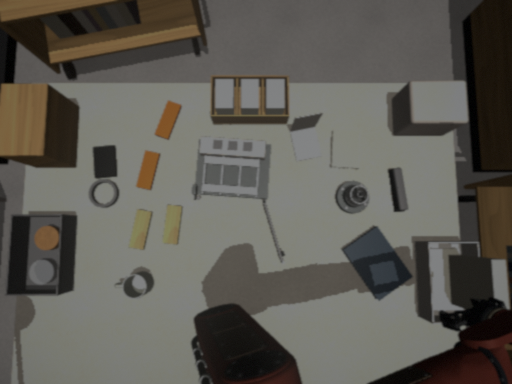

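View pics/side0.png

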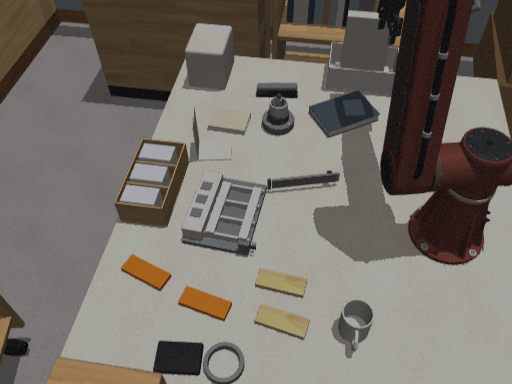

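Top view: two plain yellow plywood boards at (141,229) and (173,224). The look-alikes are the orange slabs at (168,120) and (148,170), plus the paperback at (305,143). The chuck is at (352,196), the magazine at (232,168), and the open door runs from (265,198) to (281,257). The side view also shows two yellow boards, at (281,282) and (282,320). I choose the two yellow ones. Next comes a measurement with one close crop.

```bash
cat > h.py <<'E'
from cell import status, optics, r
import cv2,numpy as np
from scipy.spatial.transform import Rotation as R
def shot(n):
    s=status.observe(); d=optics.get_image(n)
    if n=="wrist":
        T=np.eye(4);T[:3,:3]=R.from_rotvec(s["tcp_rot"]).as_matrix();T[:3,3]=s["ee_pos"]
        T=T@d["mount"]; d["C"],d["M"]=T[:3,3],T[:3,:3]
    else: d["C"],d["M"]=d["xyz"],R.from_rotvec(d["attitude"]).as_matrix()
    return d
def w(d,u,v,z):
    q=d["M"]@np.array([(u-d["cx"])/d["fx"],(v-d["cy"])/d["fy"],1]); return d["C"]+q*(z-d["C"][2])/q[2]
def px(d,p):
    q=d["M"].T@(np.array(p)-d["C"]); return q[:2]/q[2]*d["fx"]+[d["cx"],d["cy"]]
def mask(d,lo,hi): return cv2.inRange(cv2.cvtColor(d["image"],cv2.COLOR_RGB2HSV),np.array(lo),np.array(hi))
def boards(d,z=.016,amin=150,lo=(18,60,90),hi=(35,255,255)):
    out=[]
    for c in cv2.findContours(mask(d,lo,hi),cv2.RETR_EXTERNAL,cv2.CHAIN_APPROX_NONE)[0]:
        if cv2.contourArea(c)<amin: continue
        P=np.array([w(d,*p,z)[:2] for p in c[:,0]]).astype(np.float32)*1000
        b=cv2.boxPoints(cv2.minAreaRect(P)); e=[b[1]-b[0],b[2]-b[1]]; L=max(e,key=np.linalg.norm)
        a=np.degrees(np.arctan2(L[1],L[0]))
        if a>90:a-=180
        if a<-90:a+=180
        out.append((np.round(b.mean(0)/1000,4),round(float(a),1),np.round(sorted(map(np.linalg.norm,e)))))
    return out
def save(d,f,x0=0,y0=0,x1=512,y1=384,k=1):
    cv2.imwrite("pics/"+f,cv2.resize(cv2.cvtColor(d["image"],cv2.COLOR_RGB2BGR)[y0:y1,x0:x1],None,fx=k,fy=k,interpolation=cv2.INTER_CUBIC))
E
python3 - <<'E'
from h import *
d=shot("top"); print(boards(d)); print("side",boards(shot("side")))
save(d,"c1.png",110,125,390,275,2.85)
for n,u,v,z in (("chuck",357,194,.1),("hinge",265,198,.056),("edge",281,255,.056),("fl",199,195,.02),("bl",201,140,.06),("br",266,140,.06)): print(n,w(d,u,v,z))
E
```

```text
[(array([0.4292, 0.34  ], dtype=float32), -10.9, array([ 50., 129.], dtype=float32)), (array([0.4448, 0.2329], dtype=float32), -6.0, array([ 49., 128.], dtype=float32)), (array([0.8114, 0.7379], dtype=float32), -2.5, array([ 26., 250.], dtype=float32)), (array([0.8109, 0.8075], dtype=float32), 2.7, array([ 61., 257.], dtype=float32)), (array([1.1234, 0.3178], dtype=float32), -77.2, array([ 16., 317.], dtype=float32))]
side [(array([0.4258, 0.3428], dtype=float32), -11.3, array([ 52., 130.], dtype=float32)), (array([0.442 , 0.2362], dtype=float32), -6.2, array([ 54., 130.], dtype=float32))]
chuck [ 0.53646523 -0.37079318  0.1       ]
hinge [ 0.52872466 -0.07957575  0.056     ]
edge [ 0.34318462 -0.13026282  0.056     ]
fl [0.5430312  0.14311584 0.02      ]
bl [0.72330955 0.13296524 0.06      ]
br [ 0.72302403 -0.08396863  0.06      ]
```

View pics/c1.png

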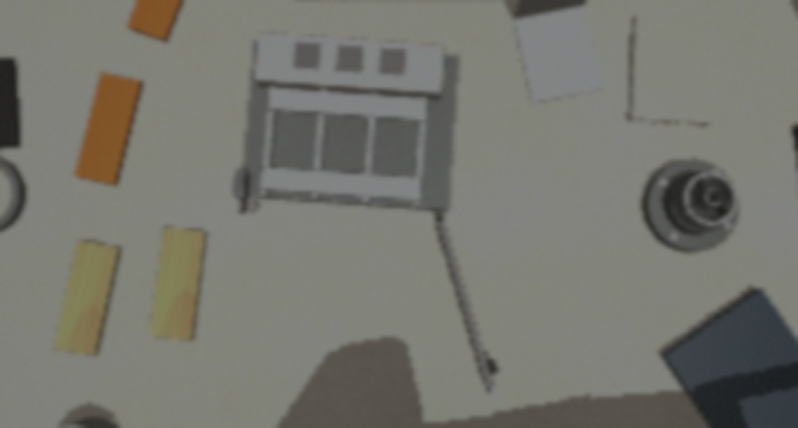

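The crop confirms two plain yellow boards at crop (87,297) and (180,283), with the orange ones clearly different. I'll move above the chuck first.

step_arm --rows '[{"x": 0.1, "y": -0.02, "wz": -0.04, "gripper": 1}, {"x": 0.2, "y": -0.05, "wz": -0.08, "gripper": 1}, {"x": 0.35, "y": -0.08, "wz": -0.12, "gripper": 1}, {"x": 0.5, "y": -0.12, "wz": -0.16, "gripper": 1}, {"x": 0.65, "y": -0.15, "wz": -0.2, "gripper": 1}, {"x": 0.8, "y": -0.18, "wz": -0.24, "gripper": 1}, {"x": 0.9, "y": -0.21, "wz": -0.28, "gripper": 1}, {"x": 0.95, "y": -0.23, "wz": -0.32, "gripper": 1}, {"x": 0.95, "y": -0.23, "wz": -0.36, "gripper": 1}, {"x": 0.95, "y": -0.23, "wz": -0.39, "gripper": 1}]'

```text
$.rows[0]: bad value
```

```bash
cat >> h.py <<'E'
def go(x,y,z,yaw=None):
    "tool-frame shares from the present pose to TCP x,y,z with tool x at yaw deg (down)"
    s=status.observe(); M=R.from_rotvec(s["tcp_rot"]); p=M.inv().apply(np.array([x,y,z])-s["ee_pos"])/.2
    o="xyz %s"%np.round(p,3); y0=np.degrees(np.arctan2(*M.as_matrix()[[1,0],0]))
    if yaw is not None:
        t=np.radians(yaw); T=np.array([[np.cos(t),np.sin(t),0],[np.sin(t),-np.cos(t),0],[0,0,-1]])
        o+=" w %s"%np.round((M.inv()*R.from_matrix(T)).as_rotvec()/np.pi,3)
    print(o,"now",np.round(s["ee_pos"],4),"yaw",round(y0,1),"j6",round(s["joint_pos"][5],2),"t",round(s["t"],2))
E
python3 -c "
from h import *
go(.534,-.371,.23,164)"
```

```text
xyz [ 1.88  -0.471  0.004] w [-0.    -0.    -0.801] now [ 0.2123 -0.5874  0.2306] yaw 19.9 j6 -0.11 t 0.25
```

step_arm --rows '[{"wx": 0, "wy": 0, "wz": -0.04, "x": 0.1, "y": -0.02, "z": 0, "gripper": 1}, {"wx": 0, "wy": 0, "wz": -0.08, "x": 0.2, "y": -0.05, "z": 0, "gripper": 1}, {"wx": 0, "wy": 0, "wz": -0.12, "x": 0.35, "y": -0.08, "z": 0, "gripper": 1}, {"wx": 0, "wy": 0, "wz": -0.16, "x": 0.5, "y": -0.12, "z": 0, "gripper": 1}, {"wx": 0, "wy": 0, "wz": -0.2, "x": 0.65, "y": -0.15, "z": 0, "gripper": 1}, {"wx": 0, "wy": 0, "wz": -0.24, "x": 0.8, "y": -0.18, "z": 0, "gripper": 1}, {"wx": 0, "wy": 0, "wz": -0.28, "x": 0.9, "y": -0.21, "z": 0, "gripper": 1}, {"wx": 0, "wy": 0, "wz": -0.32, "x": 0.95, "y": -0.23, "z": 0, "gripper": 1}, {"wx": 0, "wy": 0, "wz": -0.36, "x": 0.95, "y": -0.23, "z": 0, "gripper": 1}, {"wx": 0, "wy": 0, "wz": -0.39, "x": 0.95, "y": -0.23, "z": 0, "gripper": 1}]'

```text
t: 1.08
ee_pos: [0.3764, -0.479, 0.2311]
tcp_rot: [-2.211, -2.231, -0.0]
ft_force: [-0.5, -0.3, 0.2]
opening: 0.0853
gripper_force: 0.0
```

```bash
python3 -c "
from h import *
go(.534,-.371,.23,164)"
```

```text
xyz [0.533 0.793 0.006] w [ 0.    -0.    -0.408] now [ 0.3764 -0.479   0.2311] yaw 90.5 j6 -1.03 t 1.08
```

step_arm --rows '[{"wx": 0, "wy": 0, "wz": -0.04, "x": 0.06, "y": 0.1, "z": 0, "gripper": 1}, {"wx": 0, "wy": 0, "wz": -0.08, "x": 0.12, "y": 0.2, "z": 0, "gripper": 1}, {"wx": 0, "wy": 0, "wz": -0.12, "x": 0.2, "y": 0.32, "z": 0, "gripper": 1}, {"wx": 0, "wy": 0, "wz": -0.16, "x": 0.28, "y": 0.44, "z": 0, "gripper": 1}, {"wx": 0, "wy": 0, "wz": -0.2, "x": 0.36, "y": 0.56, "z": 0, "gripper": 1}, {"wx": 0, "wy": 0, "wz": -0.24, "x": 0.44, "y": 0.66, "z": 0, "gripper": 1}, {"wx": 0, "wy": 0, "wz": -0.28, "x": 0.5, "y": 0.74, "z": 0, "gripper": 1}, {"wx": 0, "wy": 0, "wz": -0.32, "x": 0.53, "y": 0.79, "z": 0, "gripper": 1}, {"wx": 0, "wy": 0, "wz": -0.36, "x": 0.53, "y": 0.79, "z": 0, "gripper": 1}, {"wx": 0, "wy": 0, "wz": -0.39, "x": 0.53, "y": 0.79, "z": 0, "gripper": 1}]'

```text
t: 1.92
ee_pos: [0.5342, -0.3728, 0.2309]
tcp_rot: [-0.526, -3.097, -0.0]
ft_force: [0.1, 1.1, 0.4]
opening: 0.0853
gripper_force: 0.0
```

```bash
python3 -c "
from h import *
go(.534,-.371,.23,164)
d=shot('wrist');save(d,'w1.png',k=1.5)
print(boards(shot('top')))
print(px(d,[.534,-.371,.1]),px(d,[.534,-.371,.138]))"
```

```text
xyz [0.004 0.008 0.005] w [ 0.    -0.    -0.018] now [ 0.5342 -0.3728  0.2309] yaw 160.7 j6 -1.95 t 1.92
[(array([0.4292, 0.3398], dtype=float32), -10.9, array([ 50., 128.], dtype=float32)), (array([0.445 , 0.2328], dtype=float32), -6.0, array([ 49., 127.], dtype=float32)), (array([0.8099, 0.7428], dtype=float32), 0.5, array([ 19., 254.], dtype=float32)), (array([0.8111, 0.8066], dtype=float32), 2.9, array([ 60., 257.], dtype=float32)), (array([ 0.8878, -0.0285], dtype=float32), 90.0, array([135., 269.], dtype=float32)), (array([1.1235, 0.3225], dtype=float32), -77.0, array([ 21., 323.], dtype=float32))]
[263.38773694 185.1197355 ] [263.66051028 196.80488058]
```

View pics/w1.png

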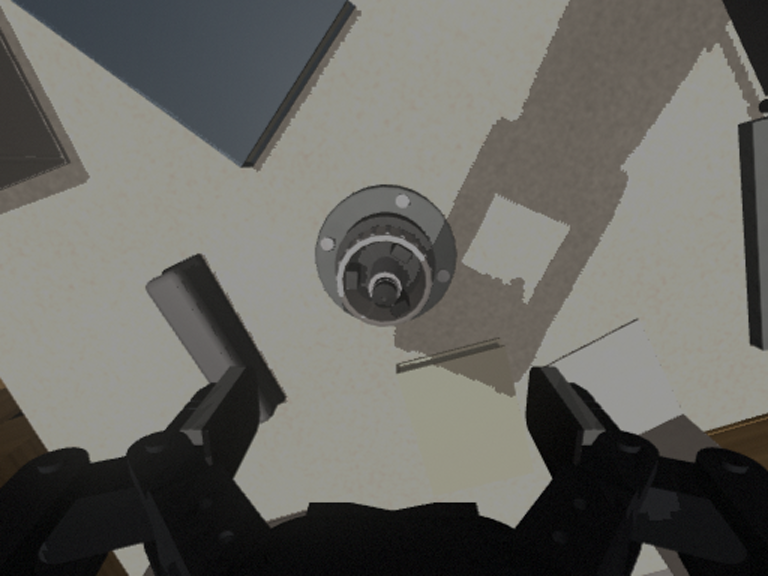

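The wrist view shows the sleeve rim centred at about (385,279) and the base circle at about (386,254) in the ×1.5 picture. The hardback (upper left), stapler (lower left) and paperback (below) are all clear of it.

```bash
python3 -c "
from h import *
d=shot('wrist')
print(w(d,257,186.3,.1),w(d,257.3,169.5,.03))
go(*w(d,257,186.3,.1)[:2],.070,161)"
```

```text
[ 0.53245179 -0.37762916  0.1       ] [ 0.53062472 -0.37767723  0.03      ]
xyz [-0.003 -0.021  0.805] w [ 0.    -0.    -0.005] now [ 0.5334 -0.3736  0.2311] yaw 160.1 j6 -1.94 t 2.07
```

step_arm --rows '[{"wx": 0, "wy": 0, "wz": 0, "x": -0.003, "y": -0.02, "z": 0.08, "gripper": 1}, {"wx": 0, "wy": 0, "wz": 0, "x": -0.003, "y": -0.02, "z": 0.2, "gripper": 1}, {"wx": 0, "wy": 0, "wz": 0, "x": -0.003, "y": -0.02, "z": 0.32, "gripper": 1}, {"wx": 0, "wy": 0, "wz": 0, "x": -0.003, "y": -0.02, "z": 0.44, "gripper": 1}, {"wx": 0, "wy": 0, "wz": 0, "x": -0.003, "y": -0.02, "z": 0.56, "gripper": 1}, {"wx": 0, "wy": 0, "wz": 0, "x": -0.003, "y": -0.02, "z": 0.66, "gripper": 1}, {"wx": 0, "wy": 0, "wz": 0, "x": -0.003, "y": -0.02, "z": 0.74, "gripper": 1}, {"wx": 0, "wy": 0, "wz": 0, "x": -0.003, "y": -0.02, "z": 0.8, "gripper": 1}, {"wx": 0, "wy": 0, "wz": 0, "x": -0.003, "y": -0.02, "z": 0.8, "gripper": 1}, {"wx": 0, "wy": 0, "wz": 0, "x": -0.003, "y": -0.02, "z": 0.8, "gripper": 1}]'

```text
t: 2.9
ee_pos: [0.5321, -0.3776, 0.0708]
tcp_rot: [-0.54, -3.094, -0.001]
ft_force: [-0.2, -0.0, 0.7]
opening: 0.0851
gripper_force: 0.0
```

step_arm --rows '[{"wx": 0, "wy": 0, "wz": 0, "x": 0, "y": 0, "z": 0, "gripper": 0.6}, {"wx": 0, "wy": 0, "wz": 0, "x": 0, "y": 0, "z": 0, "gripper": 0.6}, {"wx": 0, "wy": 0, "wz": 0, "x": 0, "y": 0, "z": 0, "gripper": 0.5}, {"wx": 0, "wy": 0, "wz": 0, "x": 0, "y": 0, "z": 0, "gripper": 0.5}, {"wx": 0, "wy": 0, "wz": 0, "x": 0, "y": 0, "z": 0, "gripper": 0.4}, {"wx": 0, "wy": 0, "wz": 0, "x": 0, "y": 0, "z": 0, "gripper": 0.4}, {"wx": 0, "wy": 0, "wz": 0, "x": 0, "y": 0, "z": 0, "gripper": 0.4}, {"wx": 0, "wy": 0, "wz": 0, "x": 0, "y": 0, "z": 0, "gripper": 0.4}, {"wx": 0, "wy": 0, "wz": 0, "x": 0, "y": 0, "z": 0, "gripper": 0.4}, {"wx": 0, "wy": 0, "wz": 0, "x": 0, "y": 0, "z": 0, "gripper": 0.4}]' --squeeze 80

```text
t: 3.73
ee_pos: [0.5339, -0.3783, 0.074]
tcp_rot: [0.539, 3.092, -0.001]
ft_force: [-1.1, 1.2, 5.8]
opening: 0.0575
gripper_force: 89.1
```

```bash
python3 -c "
from h import *
go(.532,-.3775,.07)
s=status.observe();print(s['ft_force'],s['ft_torque'],s['opening'],s['gripper_force'])"
```

```text
xyz [0.01  0.001 0.02 ] now [ 0.5339 -0.3783  0.074 ] yaw 160.2 j6 -1.95 t 3.73
[-1.05375617  1.19131694  5.78481272] [ 0.39820071  0.11358794 -0.09650116] 0.05753599209779127 89.12450194358826
```

step_arm --rows '[{"wx": 0, "wy": 0, "wz": 0.035, "x": 0, "y": 0, "z": 0, "gripper": 0.4}, {"wx": 0, "wy": 0, "wz": 0.07, "x": 0, "y": 0, "z": 0, "gripper": 0.4}, {"wx": 0, "wy": 0, "wz": 0.105, "x": 0, "y": 0, "z": 0, "gripper": 0.4}, {"wx": 0, "wy": 0, "wz": 0.14, "x": 0, "y": 0, "z": 0, "gripper": 0.4}, {"wx": 0, "wy": 0, "wz": 0.175, "x": 0, "y": 0, "z": 0, "gripper": 0.4}, {"wx": 0, "wy": 0, "wz": 0.21, "x": 0, "y": 0, "z": 0, "gripper": 0.4}, {"wx": 0, "wy": 0, "wz": 0.245, "x": 0, "y": 0, "z": 0, "gripper": 0.4}, {"wx": 0, "wy": 0, "wz": 0.28, "x": 0, "y": 0, "z": 0, "gripper": 0.4}, {"wx": 0, "wy": 0, "wz": 0.315, "x": 0, "y": 0, "z": 0, "gripper": 0.4}, {"wx": 0, "wy": 0, "wz": 0.35, "x": 0, "y": 0, "z": 0, "gripper": 0.4}]'

```text
t: 4.57
ee_pos: [0.5344, -0.3778, 0.074]
tcp_rot: [2.078, 2.352, 0.001]
ft_force: [1.2, 2.9, 4.3]
opening: 0.0575
gripper_force: 89.4
```

```bash
python3 -c "
from h import *
go(.532,-.3775,.07)
s=status.observe();print(s['ft_force'],s['ft_torque'],s['opening'],s['gripper_force'])
save(shot('wrist'),'w2.png',60,60,460,320,1.5)"
```

```text
xyz [ 0.003 -0.012  0.02 ] now [ 0.5344 -0.3778  0.074 ] yaw 97.1 j6 -0.85 t 4.57
[1.24406864 2.91860824 4.33724296] [0.42638661 0.19202821 0.31543131] 0.05751288304411141 89.42034602165222
```

View pics/w2.png

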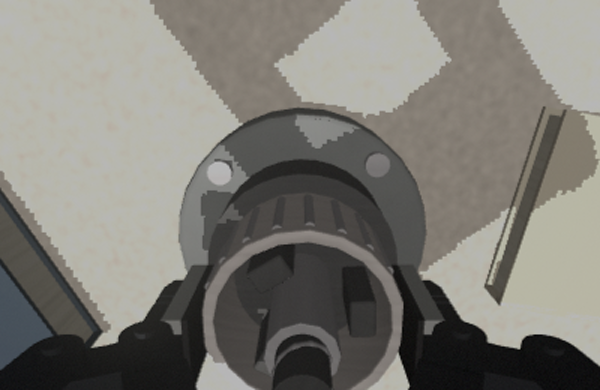

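The grip is sound: the pads are on both sides of the sleeve, and it is turning at about 0.3 Nm. I'll carry on turning.

step_arm --rows '[{"wx": 0, "wy": 0, "wz": 0.035, "x": 0, "y": 0, "z": 0, "gripper": 0.4}, {"wx": 0, "wy": 0, "wz": 0.07, "x": 0, "y": 0, "z": 0, "gripper": 0.4}, {"wx": 0, "wy": 0, "wz": 0.105, "x": 0, "y": 0, "z": 0, "gripper": 0.4}, {"wx": 0, "wy": 0, "wz": 0.14, "x": 0, "y": 0, "z": 0, "gripper": 0.4}, {"wx": 0, "wy": 0, "wz": 0.175, "x": 0, "y": 0, "z": 0, "gripper": 0.4}, {"wx": 0, "wy": 0, "wz": 0.21, "x": 0, "y": 0, "z": 0, "gripper": 0.4}, {"wx": 0, "wy": 0, "wz": 0.245, "x": 0, "y": 0, "z": 0, "gripper": 0.4}, {"wx": 0, "wy": 0, "wz": 0.28, "x": 0, "y": 0, "z": 0, "gripper": 0.4}, {"wx": 0, "wy": 0, "wz": 0.315, "x": 0, "y": 0, "z": 0, "gripper": 0.4}, {"wx": 0, "wy": 0, "wz": 0.35, "x": 0, "y": 0, "z": 0, "gripper": 0.4}]' --squeeze 110

```text
t: 5.45
ee_pos: [0.5351, -0.3781, 0.0742]
tcp_rot: [3.001, 0.918, 0.006]
ft_force: [4.0, 1.5, 4.2]
opening: 0.0573
gripper_force: 116.3
```

step_arm --rows '[{"wx": 0, "wy": 0, "wz": 0.03, "x": 0, "y": 0, "z": 0, "gripper": 0.4}, {"wx": 0, "wy": 0, "wz": 0.06, "x": 0, "y": 0, "z": 0, "gripper": 0.4}, {"wx": 0, "wy": 0, "wz": 0.09, "x": 0, "y": 0, "z": 0, "gripper": 0.4}, {"wx": 0, "wy": 0, "wz": 0.12, "x": 0, "y": 0, "z": 0, "gripper": 0.4}, {"wx": 0, "wy": 0, "wz": 0.15, "x": 0, "y": 0, "z": 0, "gripper": 0.4}, {"wx": 0, "wy": 0, "wz": 0.18, "x": 0, "y": 0, "z": 0, "gripper": 0.4}, {"wx": 0, "wy": 0, "wz": 0.21, "x": 0, "y": 0, "z": 0, "gripper": 0.4}, {"wx": 0, "wy": 0, "wz": 0.24, "x": 0, "y": 0, "z": 0, "gripper": 0.4}, {"wx": 0, "wy": 0, "wz": 0.27, "x": 0, "y": 0, "z": 0, "gripper": 0.4}, {"wx": 0, "wy": 0, "wz": 0.3, "x": 0, "y": 0, "z": 0, "gripper": 0.4}]'

```text
t: 6.28
ee_pos: [0.5301, -0.377, 0.0742]
tcp_rot: [3.096, -0.528, -0.014]
ft_force: [-10.7, 8.1, 8.5]
opening: 0.0573
gripper_force: 116.3
```

```bash
python3 -c "
from h import *
go(.532,-.3775,.07)
s=status.observe();print(s['ft_force'],s['ft_torque'],s['opening'],s['gripper_force'])"
```

```text
xyz [ 0.01  -0.001  0.021] now [ 0.5301 -0.377   0.0742] yaw -19.4 j6 1.19 t 6.28
[-10.68200715   8.13854957   8.46978467] [2.0443119  1.88282295 4.58969864] 0.0573462073754665 116.25781059265137
```

step_arm --rows '[{"wx": 0, "wy": 0, "wz": 0.01, "x": 0, "y": 0, "z": 0, "gripper": 0.4}, {"wx": 0, "wy": 0, "wz": 0.02, "x": 0, "y": 0, "z": 0, "gripper": 0.4}, {"wx": 0, "wy": 0, "wz": 0.03, "x": 0, "y": 0, "z": 0, "gripper": 0.4}, {"wx": 0, "wy": 0, "wz": 0.04, "x": 0, "y": 0, "z": 0, "gripper": 0.4}, {"wx": 0, "wy": 0, "wz": 0.05, "x": 0, "y": 0, "z": 0, "gripper": 0.4}, {"wx": 0, "wy": 0, "wz": 0.06, "x": 0, "y": 0, "z": 0, "gripper": 0.4}, {"wx": 0, "wy": 0, "wz": 0.06, "x": 0, "y": 0, "z": 0, "gripper": 0.4}, {"wx": 0, "wy": 0, "wz": 0.06, "x": 0, "y": 0, "z": 0, "gripper": 0.4}, {"wx": 0, "wy": 0, "wz": 0.06, "x": 0, "y": 0, "z": 0, "gripper": 0.4}, {"wx": 0, "wy": 0, "wz": 0.06, "x": 0, "y": 0, "z": 0, "gripper": 0.4}]'

```text
t: 7.12
ee_pos: [0.5245, -0.3725, 0.0742]
tcp_rot: [-3.024, 0.823, 0.037]
ft_force: [-24.9, 15.2, 28.0]
opening: 0.0567
gripper_force: 113.1
```

```bash
python3 -c "
from h import *
go(.532,-.3775,.07)
s=status.observe();print(s['ft_force'],s['ft_torque'],s['opening'],s['gripper_force'])
save(shot('wrist'),'w3.png',60,60,460,320,1.5)"
```

```text
xyz [0.046 0.002 0.02 ] now [ 0.5245 -0.3725  0.0742] yaw -30.4 j6 1.38 t 7.12
[-24.9186717   15.17923027  27.96868462] [2.40735429 3.92294282 0.06664585] 0.056721252023392656 113.14838290214539
```

View pics/w3.png

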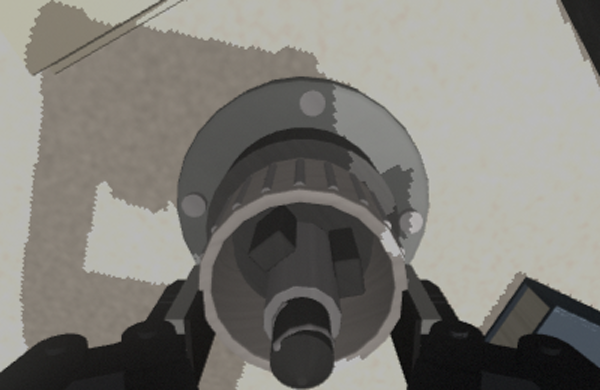

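The jaws now touch the bit, and the pads slipped at about 4.6 Nm. I'll regrip, recentre and check that it really is the stop.

step_arm --rows '[{"wx": 0, "wy": 0, "wz": -0.01, "x": 0, "y": 0, "z": 0, "gripper": 0.7}, {"wx": 0, "wy": 0, "wz": -0.02, "x": 0, "y": 0, "z": 0, "gripper": 0.9}, {"wx": 0, "wy": 0, "wz": -0.02, "x": 0, "y": 0, "z": 0, "gripper": 1}, {"wx": 0, "wy": 0, "wz": -0.02, "x": 0, "y": 0, "z": 0, "gripper": 1}, {"wx": 0, "wy": 0, "wz": -0.05, "x": 0, "y": 0, "z": 0, "gripper": 1}, {"wx": 0, "wy": 0, "wz": -0.09, "x": 0, "y": 0, "z": 0, "gripper": 1}, {"wx": 0, "wy": 0, "wz": -0.12, "x": 0, "y": 0, "z": 0, "gripper": 1}, {"wx": 0, "wy": 0, "wz": -0.15, "x": 0, "y": 0, "z": 0, "gripper": 1}, {"wx": 0, "wy": 0, "wz": -0.18, "x": 0, "y": 0, "z": 0, "gripper": 1}, {"wx": 0, "wy": 0, "wz": -0.2, "x": 0, "y": 0, "z": 0, "gripper": 1}]'

```text
t: 8.0
ee_pos: [0.533, -0.3781, 0.0715]
tcp_rot: [3.137, 0.155, 0.001]
ft_force: [-0.4, 0.7, -0.4]
opening: 0.0851
gripper_force: 0.0
```

```bash
python3 -c "
from h import *
go(.5325,-.3775,.072)
s=status.observe();print(s['ft_force'],s['ft_torque'],s['opening'],s['gripper_force'])"
```

```text
xyz [-0.002 -0.003 -0.002] now [ 0.533  -0.3781  0.0715] yaw 5.7 j6 0.75 t 8.0
[-0.43076326  0.6955767  -0.39359984] [-0.0545652  -0.02217409  0.04658903] 0.08506270676870076 0.0
```

step_arm --rows '[{"wx": 0, "wy": 0, "wz": 0, "x": 0, "y": 0, "z": 0, "gripper": 0.6}, {"wx": 0, "wy": 0, "wz": 0, "x": 0, "y": 0, "z": 0, "gripper": 0.5}, {"wx": 0, "wy": 0, "wz": 0, "x": 0, "y": 0, "z": 0, "gripper": 0.4}, {"wx": 0, "wy": 0, "wz": 0, "x": 0, "y": 0, "z": 0, "gripper": 0.4}, {"wx": 0, "wy": 0, "wz": 0, "x": 0, "y": 0, "z": 0, "gripper": 0.4}, {"wx": 0, "wy": 0, "wz": 0, "x": 0, "y": 0, "z": 0, "gripper": 0.4}, {"wx": 0, "wy": 0, "wz": 0, "x": 0, "y": 0, "z": 0, "gripper": 0.4}, {"wx": 0, "wy": 0, "wz": 0.01, "x": 0, "y": 0, "z": 0, "gripper": 0.4}, {"wx": 0, "wy": 0, "wz": 0.02, "x": 0, "y": 0, "z": 0, "gripper": 0.4}, {"wx": 0, "wy": 0, "wz": 0.02, "x": 0, "y": 0, "z": 0, "gripper": 0.4}]' --squeeze 120

```text
t: 8.83
ee_pos: [0.533, -0.3787, 0.0725]
tcp_rot: [3.136, 0.073, -0.002]
ft_force: [-1.2, -1.5, 5.8]
opening: 0.0569
gripper_force: 128.9
```

```bash
python3 -c "
from h import *
go(.5325,-.3775,.072)
s=status.observe();print(s['ft_force'],s['ft_torque'],s['opening'],s['gripper_force'])"
```

```text
xyz [-0.002 -0.006  0.003] now [ 0.533  -0.3787  0.0725] yaw 2.7 j6 0.8 t 8.83
[-1.18899337 -1.51837284  5.77887843] [0.23000855 0.15452635 3.36995921] 0.056860580364452566 128.935968875885
```

step_arm --rows '[{"wx": 0, "wy": 0, "wz": 0.005, "x": 0, "y": 0, "z": 0, "gripper": 0.4}, {"wx": 0, "wy": 0, "wz": 0.01, "x": 0, "y": 0, "z": 0, "gripper": 0.4}, {"wx": 0, "wy": 0, "wz": 0.015, "x": 0, "y": 0, "z": 0, "gripper": 0.4}, {"wx": 0, "wy": 0, "wz": 0.02, "x": 0, "y": 0, "z": 0, "gripper": 0.4}, {"wx": 0, "wy": 0, "wz": 0.02, "x": 0, "y": 0, "z": 0, "gripper": 0.4}, {"wx": 0, "wy": 0, "wz": 0.02, "x": 0, "y": 0, "z": 0, "gripper": 0.4}, {"wx": 0, "wy": 0, "wz": 0.02, "x": 0, "y": 0, "z": 0, "gripper": 0.4}, {"wx": 0, "wy": 0, "wz": 0.02, "x": 0, "y": 0, "z": 0, "gripper": 0.4}, {"wx": 0, "wy": 0, "wz": 0.02, "x": 0, "y": 0, "z": 0, "gripper": 0.4}, {"wx": 0, "wy": 0, "wz": 0.02, "x": 0, "y": 0, "z": 0, "gripper": 0.4}]' --squeeze 120

```text
t: 9.67
ee_pos: [0.5315, -0.3786, 0.0726]
tcp_rot: [3.136, -0.012, -0.009]
ft_force: [-5.0, 0.5, 7.5]
opening: 0.0571
gripper_force: 129.0
```

```bash
python3 -c "
from h import *
go(.5325,-.3775,.072)
s=status.observe();print(s['ft_force'],s['ft_torque'],s['opening'],s['gripper_force'])"
```

```text
xyz [ 0.005 -0.005  0.003] now [ 0.5315 -0.3786  0.0726] yaw -0.4 j6 0.86 t 9.67
[-4.95893438  0.49249357  7.48078906] [0.27623957 0.60845624 5.08870811] 0.057115036214032376 128.96759748458862
```

step_arm --rows '[{"wx": 0, "wy": 0, "wz": 0.005, "x": 0, "y": 0, "z": 0, "gripper": 0.4}, {"wx": 0, "wy": 0, "wz": 0.01, "x": 0, "y": 0, "z": 0, "gripper": 0.4}, {"wx": 0, "wy": 0, "wz": 0.015, "x": 0, "y": 0, "z": 0, "gripper": 0.4}, {"wx": 0, "wy": 0, "wz": 0.02, "x": 0, "y": 0, "z": 0, "gripper": 0.4}, {"wx": 0, "wy": 0, "wz": 0.025, "x": 0, "y": 0, "z": 0, "gripper": 0.4}, {"wx": 0, "wy": 0, "wz": 0.03, "x": 0, "y": 0, "z": 0, "gripper": 0.4}, {"wx": 0, "wy": 0, "wz": 0.03, "x": 0, "y": 0, "z": 0, "gripper": 0.4}, {"wx": 0, "wy": 0, "wz": 0.03, "x": 0, "y": 0, "z": 0, "gripper": 0.4}, {"wx": 0, "wy": 0, "wz": 0.03, "x": 0, "y": 0, "z": 0, "gripper": 0.4}, {"wx": 0, "wy": 0, "wz": 0.03, "x": 0, "y": 0, "z": 0, "gripper": 0.4}]' --squeeze 120

```text
t: 10.5
ee_pos: [0.5275, -0.3776, 0.0724]
tcp_rot: [-3.135, 0.189, 0.02]
ft_force: [-14.6, 3.1, 15.0]
opening: 0.0576
gripper_force: 126.6
```

```bash
python3 -c "
from h import *
go(.5325,-.3775,.072)
s=status.observe();print(s['ft_force'],s['ft_torque'],s['opening'],s['gripper_force'])"
```

```text
xyz [ 0.025 -0.004  0.002] now [ 0.5275 -0.3776  0.0724] yaw -6.9 j6 0.97 t 10.5
[-14.57862589   3.06267323  14.97727557] [2.46044113e-03 2.51594234e+00 7.59769702e-01] 0.05762751993610079 126.60769701004028
```

That is the end of the travel: the pads slip again at about 5 Nm. I'll release and rise.

step_arm --rows '[{"wx": 0, "wy": 0, "wz": -0.005, "x": 0.01, "y": 0, "z": 0, "gripper": 0.7}, {"wx": 0, "wy": 0, "wz": -0.01, "x": 0.01, "y": 0, "z": 0, "gripper": 1}, {"wx": 0, "wy": 0, "wz": -0.01, "x": 0.01, "y": 0, "z": 0, "gripper": 1}, {"wx": 0, "wy": 0, "wz": -0.01, "x": 0.01, "y": 0, "z": 0, "gripper": 1}, {"wx": 0, "wy": 0, "wz": -0.01, "x": 0.01, "y": 0, "z": -0.1, "gripper": 1}, {"wx": 0, "wy": 0, "wz": -0.01, "x": 0.01, "y": 0, "z": -0.25, "gripper": 1}, {"wx": 0, "wy": 0, "wz": -0.01, "x": 0.01, "y": 0, "z": -0.45, "gripper": 1}, {"wx": 0, "wy": 0, "wz": -0.01, "x": 0.01, "y": 0, "z": -0.65, "gripper": 1}, {"wx": 0, "wy": 0, "wz": -0.01, "x": 0.01, "y": 0, "z": -0.8, "gripper": 1}, {"wx": 0, "wy": 0, "wz": -0.01, "x": 0.01, "y": 0, "z": -0.85, "gripper": 1}]'

```text
t: 11.33
ee_pos: [0.5377, -0.3799, 0.2487]
tcp_rot: [3.131, -0.146, 0.015]
ft_force: [0.3, -0.7, 0.5]
opening: 0.0853
gripper_force: 0.0
```

```bash
python3 -c "
from h import *
d=shot('wrist');print([px(d,[.532,-.3775,z]).round() for z in(.1,.138)])
save(d,'w4.png',190,130,330,250,4)
go(.53,.0,.28,0);print(boards(shot('top'))[:3])"
```

```text
[array([258., 188.]), array([258., 199.])]
xyz [-0.213 -1.887 -0.172] w [ 0.002 -0.003 -0.03 ] now [ 0.5377 -0.3799  0.2485] yaw -5.3 j6 0.94 t 11.38
[(array([0.4289, 0.3401], dtype=float32), -10.9, array([ 50., 129.], dtype=float32)), (array([0.4584, 0.201 ], dtype=float32), -5.9, array([ 49., 127.], dtype=float32)), (array([0.8099, 0.7417], dtype=float32), -0.2, array([ 18., 254.], dtype=float32))]
```

View pics/w4.png

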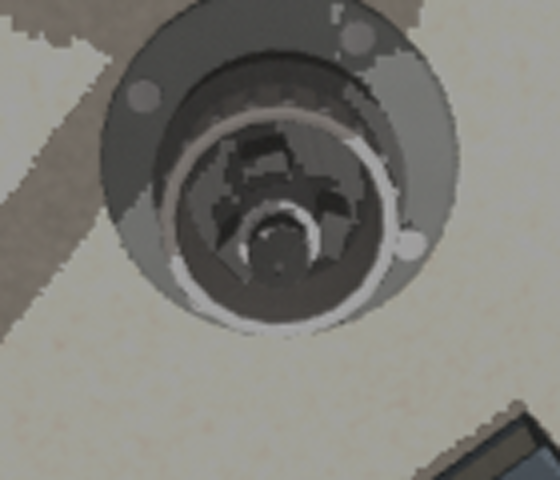

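The bit stands centred with the jaws on it. One board has been knocked aside: it is now at (0.458, 0.201). Next, over to the magazine for a look.

step_arm --rows '[{"wx": 0, "wy": 0, "wz": -0.035, "x": -0.01, "y": -0.05, "z": -0.02, "gripper": 1}, {"wx": 0, "wy": 0, "wz": -0.07, "x": -0.02, "y": -0.15, "z": -0.04, "gripper": 1}, {"wx": 0, "wy": 0, "wz": -0.105, "x": -0.03, "y": -0.25, "z": -0.06, "gripper": 1}, {"wx": 0, "wy": 0, "wz": -0.14, "x": -0.05, "y": -0.36, "z": -0.08, "gripper": 1}, {"wx": 0, "wy": 0, "wz": -0.175, "x": -0.06, "y": -0.48, "z": -0.1, "gripper": 1}, {"wx": 0, "wy": 0, "wz": -0.21, "x": -0.07, "y": -0.6, "z": -0.12, "gripper": 1}, {"wx": 0, "wy": 0, "wz": -0.245, "x": -0.08, "y": -0.7, "z": -0.14, "gripper": 1}, {"wx": 0, "wy": 0, "wz": -0.28, "x": -0.1, "y": -0.8, "z": -0.15, "gripper": 1}, {"wx": 0, "wy": 0, "wz": -0.315, "x": -0.1, "y": -0.9, "z": -0.15, "gripper": 1}, {"wx": 0, "wy": 0, "wz": -0.35, "x": -0.1, "y": -0.95, "z": -0.15, "gripper": 1}]'

```text
t: 12.27
ee_pos: [0.5309, -0.1838, 0.2675]
tcp_rot: [-2.742, -1.522, 0.004]
ft_force: [-0.0, 0.1, -0.1]
opening: 0.085
gripper_force: 0.0
```

```bash
python3 -c "
from h import *
go(.50,.04,.28,180)"
```

```text
xyz [ 0.868 -0.723 -0.057] w [-0.001 -0.002 -0.677] now [ 0.5309 -0.1838  0.2675] yaw 58.1 j6 0.1 t 12.27
```

step_arm --rows '[{"wx": 0, "wy": 0, "wz": -0.035, "x": 0.09, "y": -0.07, "z": -0.01, "gripper": 1}, {"wx": 0, "wy": 0, "wz": -0.07, "x": 0.18, "y": -0.14, "z": -0.02, "gripper": 1}, {"wx": 0, "wy": 0, "wz": -0.105, "x": 0.27, "y": -0.22, "z": -0.03, "gripper": 1}, {"wx": 0, "wy": 0, "wz": -0.14, "x": 0.36, "y": -0.3, "z": -0.04, "gripper": 1}, {"wx": 0, "wy": 0, "wz": -0.175, "x": 0.45, "y": -0.38, "z": -0.05, "gripper": 1}, {"wx": 0, "wy": 0, "wz": -0.21, "x": 0.54, "y": -0.46, "z": -0.06, "gripper": 1}, {"wx": 0, "wy": 0, "wz": -0.245, "x": 0.63, "y": -0.54, "z": -0.06, "gripper": 1}, {"wx": 0, "wy": 0, "wz": -0.28, "x": 0.72, "y": -0.62, "z": -0.06, "gripper": 1}, {"wx": 0, "wy": 0, "wz": -0.315, "x": 0.8, "y": -0.68, "z": -0.06, "gripper": 1}, {"wx": 0, "wy": 0, "wz": -0.35, "x": 0.87, "y": -0.72, "z": -0.06, "gripper": 1}]'

```text
t: 13.1
ee_pos: [0.5015, 0.039, 0.2795]
tcp_rot: [-1.543, -2.73, 0.003]
ft_force: [0.7, -0.6, -0.0]
opening: 0.0853
gripper_force: 0.0
```

step_arm --rows '[{"wx": 0, "wy": 0, "wz": -0.035, "x": 0, "y": 0, "z": 0, "gripper": 1}, {"wx": 0, "wy": 0, "wz": -0.07, "x": 0, "y": 0, "z": 0, "gripper": 1}, {"wx": 0, "wy": 0, "wz": -0.105, "x": 0, "y": 0, "z": 0, "gripper": 1}, {"wx": 0, "wy": 0, "wz": -0.14, "x": 0, "y": 0, "z": 0, "gripper": 1}, {"wx": 0, "wy": 0, "wz": -0.175, "x": 0, "y": 0, "z": 0, "gripper": 1}, {"wx": 0, "wy": 0, "wz": -0.21, "x": 0, "y": 0, "z": 0, "gripper": 1}, {"wx": 0, "wy": 0, "wz": -0.245, "x": 0, "y": 0, "z": 0, "gripper": 1}, {"wx": 0, "wy": 0, "wz": -0.28, "x": 0, "y": 0, "z": 0, "gripper": 1}, {"wx": 0, "wy": 0, "wz": -0.315, "x": 0, "y": 0, "z": 0, "gripper": 1}, {"wx": 0, "wy": 0, "wz": -0.328, "x": 0, "y": 0, "z": 0, "gripper": 1}]'

```text
t: 13.93
ee_pos: [0.502, 0.0374, 0.2794]
tcp_rot: [-0.001, -3.135, -0.001]
ft_force: [0.5, -0.1, -0.4]
opening: 0.0853
gripper_force: 0.0
```

```bash
python3 -c "
from h import *
go(.50,.04,.28,180)
d=shot('wrist');save(d,'w5.png',k=1.5)
print(boards(shot('top'))[:3],boards(d))"
```

```text
xyz [ 0.01   0.013 -0.003] w [ 0.    -0.002 -0.   ] now [0.502  0.0374 0.2794] yaw 180.0 j6 -1.64 t 13.93
[(array([0.4289, 0.34  ], dtype=float32), -10.9, array([ 50., 129.], dtype=float32)), (array([0.8025, 0.7405], dtype=float32), -0.3, array([ 21., 232.], dtype=float32)), (array([0.811 , 0.8049], dtype=float32), 2.8, array([ 63., 258.], dtype=float32))] [(array([0.457 , 0.2003], dtype=float32), -6.2, array([ 50., 129.], dtype=float32)), (array([0.4272, 0.3389], dtype=float32), -10.9, array([ 50., 129.], dtype=float32))]
```

View pics/w5.png

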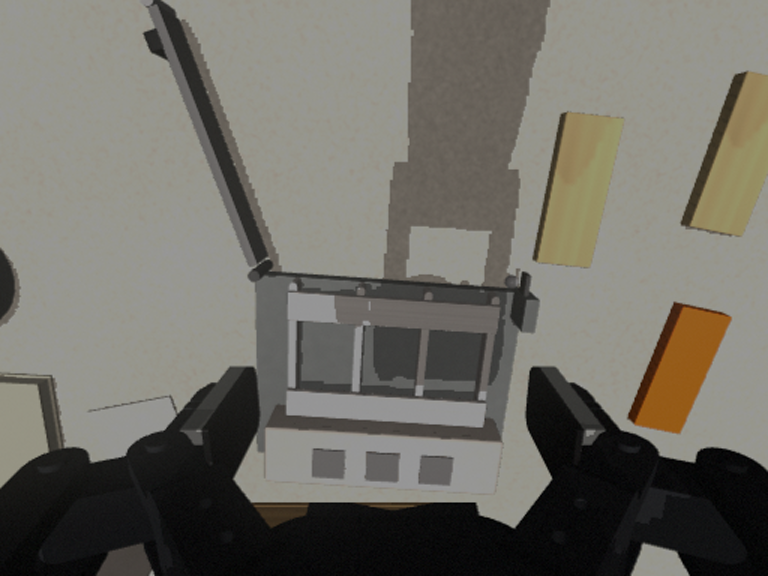

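The wrist view shows the four rounded wall ends at (296,284), (362,288), (428,294) and (496,299). The slots lie between them, with the top bar set slightly back. The door hinge is at (261,270), the door runs up to (150,2), and the catch is at (527,300). Both boards measure cleanly in this view.

```bash
python3 -c "
from h import *
d=shot('wrist')
P=[w(d,u/1.5,v/1.5,.036) for u,v in((296,284),(362,288),(428,294),(496,299))]
print(np.round(P,4)); f=np.polyfit([p[1] for p in P],[p[0] for p in P],1);print('yaw',-np.degrees(np.arctan(f[0])))
for n,u,v,z in(('hinge',261,270,.056),('baseL',515,289,.016),('baseR',262,274,.016),('barf L',496,303,.043),('barf R',290,291,.043),('barback',288,414,.043),('barbackL',485,427,.043),('housR',266,432,.06),('housL',503,440,.06),('edge',152,3,.056)): print(n,w(d,u/1.5,v/1.5,z).round(4))
save(d,'w6.png',160,170,365,225,3.9)"
```

```text
[[ 0.5343 -0.0476  0.036 ]
 [ 0.5382  0.0105  0.036 ]
 [ 0.544   0.0689  0.036 ]
 [ 0.5489  0.1295  0.036 ]]
yaw -4.819114326959573
hinge [ 0.5168 -0.0715  0.056 ]
baseL [0.5454 0.1514 0.016 ]
baseR [ 0.5299 -0.0828  0.016 ]
barf L [0.5505 0.1281 0.043 ]
barf R [ 0.5387 -0.0517  0.043 ]
barback [ 0.6592 -0.0616  0.043 ]
barbackL [0.6739 0.1248 0.043 ]
housR [ 0.6673 -0.0784  0.06  ]
housL [0.6767 0.1381 0.06  ]
edge [ 0.3216 -0.1327  0.056 ]
```

View pics/w6.png

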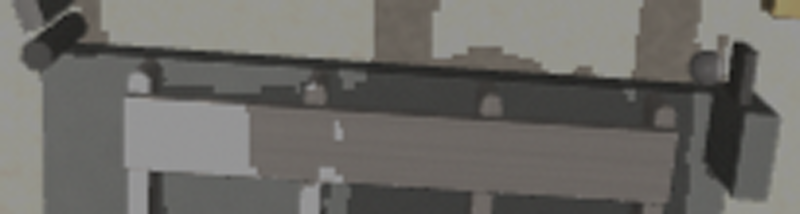

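```bash
python3 -c "
from h import *
d=shot('wrist'); t=shot('top'); c=lambda a,b,z: w(d,160+a/3.9,170+b/3.9,z).round(4)
for a,b in((140,68),(317,75),(491,92),(666,104)): print('tip',c(a,b,.030),c(a,b,.036))
print('base',c(75,54,.016),c(715,95,.016)); print('basebottom',c(75,44,.0),c(715,87,.0))
print('bar',c(125,98,.043),c(672,130,.043)); print('hinge',c(55,40,.056),c(38,50,.056))
k=lambda a,b,z: w(t,110+a/2.85,125+b/2.85,z).round(4)
print('top: base',k(240,203,.016),k(450,212,.016),'hinge',k(440,214,.056),'bar R,L front',k(420,199,.043),k(262,192,.043),'walls',k(266,150,.036),k(319,150,.036),k(370,150,.036),k(421,150,.036))
"
```

```text
tip [ 0.5337 -0.0509  0.03  ] [ 0.5321 -0.0496  0.036 ]
tip [0.5365 0.01   0.03  ] [0.5349 0.0104 0.036 ]
tip [0.543  0.0701 0.03  ] [0.5413 0.0696 0.036 ]
tip [0.5476 0.1309 0.03  ] [0.5459 0.1295 0.036 ]
base [ 0.5321 -0.0768  0.016 ] [0.5485 0.1516 0.016 ]
basebottom [ 0.5322 -0.081   0.    ] [0.55   0.1559 0.    ]
bar [ 0.5407 -0.0537  0.043 ] [0.553  0.1304 0.043 ]
hinge [ 0.5176 -0.0716  0.056 ] [ 0.5208 -0.0773  0.056 ]
top: base [0.5393 0.1599 0.016 ] [ 0.5279 -0.0907  0.016 ] hinge [ 0.5218 -0.0775  0.056 ] bar R,L front [ 0.5407 -0.0546  0.043 ] [0.5494 0.13   0.043 ] walls [0.6001 0.1269 0.036 ] [0.5999 0.0644 0.036 ] [0.5998 0.0042 0.036 ] [ 0.5997 -0.0561  0.036 ]
```

```bash
python3 -c "
from h import *
go(.4123,.2052,.10,173.8); print(boards(shot('wrist')))"
```

```text
xyz [0.455 0.837 0.909] w [ 0.    -0.001  0.033] now [0.5028 0.0373 0.2814] yaw 179.7 j6 -1.63 t 14.18
[(array([0.4569, 0.2004], dtype=float32), -6.3, array([ 50., 129.], dtype=float32)), (array([0.4271, 0.339 ], dtype=float32), -10.8, array([ 50., 129.], dtype=float32))]
```

step_arm --rows '[{"wx": 0, "wy": 0, "wz": 0.003, "x": 0.05, "y": 0.09, "z": 0.05, "gripper": 1}, {"wx": 0, "wy": 0, "wz": 0.01, "x": 0.1, "y": 0.18, "z": 0.12, "gripper": 1}, {"wx": 0, "wy": 0, "wz": 0.015, "x": 0.16, "y": 0.3, "z": 0.22, "gripper": 1}, {"wx": 0, "wy": 0, "wz": 0.02, "x": 0.22, "y": 0.42, "z": 0.34, "gripper": 1}, {"wx": 0, "wy": 0, "wz": 0.025, "x": 0.29, "y": 0.54, "z": 0.46, "gripper": 1}, {"wx": 0, "wy": 0, "wz": 0.03, "x": 0.36, "y": 0.66, "z": 0.6, "gripper": 1}, {"wx": 0, "wy": 0, "wz": 0.033, "x": 0.42, "y": 0.76, "z": 0.74, "gripper": 1}, {"wx": 0, "wy": 0, "wz": 0.033, "x": 0.45, "y": 0.82, "z": 0.86, "gripper": 1}, {"wx": 0, "wy": 0, "wz": 0.033, "x": 0.455, "y": 0.837, "z": 0.9, "gripper": 1}, {"wx": 0, "wy": 0, "wz": 0.033, "x": 0.455, "y": 0.837, "z": 0.91, "gripper": 1}]'

```text
t: 15.07
ee_pos: [0.4112, 0.2049, 0.099]
tcp_rot: [-0.168, -3.132, 0.003]
ft_force: [0.4, 0.1, 0.3]
opening: 0.0858
gripper_force: 0.0
```

```bash
python3 -c "
from h import *
go(.4123,.2052,.004,173.8)"
```

```text
xyz [-0.007  0.003  0.475] w [-0.001 -0.001  0.   ] now [0.4112 0.2049 0.099 ] yaw 173.9 j6 -1.15 t 15.07
```

step_arm --rows '[{"wx": 0, "wy": 0, "wz": 0, "x": 0, "y": 0, "z": 0.06, "gripper": 1}, {"wx": 0, "wy": 0, "wz": 0, "x": 0, "y": 0, "z": 0.14, "gripper": 1}, {"wx": 0, "wy": 0, "wz": 0, "x": 0, "y": 0, "z": 0.22, "gripper": 1}, {"wx": 0, "wy": 0, "wz": 0, "x": 0, "y": 0, "z": 0.3, "gripper": 1}, {"wx": 0, "wy": 0, "wz": 0, "x": 0, "y": 0, "z": 0.37, "gripper": 1}, {"wx": 0, "wy": 0, "wz": 0, "x": 0, "y": 0, "z": 0.42, "gripper": 1}, {"wx": 0, "wy": 0, "wz": 0, "x": 0, "y": 0, "z": 0.46, "gripper": 1}, {"wx": 0, "wy": 0, "wz": 0, "x": 0, "y": 0, "z": 0.475, "gripper": 1}, {"wx": 0, "wy": 0, "wz": 0, "x": 0, "y": 0, "z": 0.475, "gripper": 1}, {"wx": 0, "wy": 0, "wz": 0, "x": 0, "y": 0, "z": 0.475, "gripper": 1}]'

```text
t: 15.9
ee_pos: [0.4144, 0.205, 0.0069]
tcp_rot: [0.171, 3.136, 0.001]
ft_force: [0.2, -0.7, -0.7]
opening: 0.0856
gripper_force: 0.0
```

step_arm --rows '[{"wx": 0, "wy": 0, "wz": 0, "x": 0, "y": 0, "z": 0, "gripper": 0.7}, {"wx": 0, "wy": 0, "wz": 0, "x": 0, "y": 0, "z": 0, "gripper": 0.6}, {"wx": 0, "wy": 0, "wz": 0, "x": 0, "y": 0, "z": 0, "gripper": 0.5}, {"wx": 0, "wy": 0, "wz": 0, "x": 0, "y": 0, "z": 0, "gripper": 0.4}, {"wx": 0, "wy": 0, "wz": 0, "x": 0, "y": 0, "z": 0, "gripper": 0.4}, {"wx": 0, "wy": 0, "wz": 0, "x": 0, "y": 0, "z": 0, "gripper": 0.4}, {"wx": 0, "wy": 0, "wz": 0, "x": 0, "y": 0, "z": 0, "gripper": 0.4}, {"wx": 0, "wy": 0, "wz": 0, "x": 0, "y": 0, "z": 0, "gripper": 0.4}, {"wx": 0, "wy": 0, "wz": 0, "x": 0, "y": 0, "z": 0, "gripper": 0.4}, {"wx": 0, "wy": 0, "wz": 0, "x": 0, "y": 0, "z": 0, "gripper": 0.4}]' --squeeze 70

```text
t: 16.73
ee_pos: [0.4146, 0.2054, 0.0075]
tcp_rot: [0.17, 3.135, 0.001]
ft_force: [-0.5, -0.2, 4.6]
opening: 0.0475
gripper_force: 72.3
```

```bash
python3 -c "
from h import *
u=np.array([.9976,-.0698]); m=np.array([.5445,.0999])
print(m-u*.03-u*.11)
go(*(m-u*.14),.06,176); s=status.observe();print(s['ft_force'])"
```

```text
[0.404836 0.109672]
xyz [-0.004 -0.481 -0.263] w [ 0.     0.001 -0.012] now [0.4146 0.2054 0.0075] yaw 173.8 j6 -1.15 t 16.73
[-0.54261236 -0.16923922  4.62649031]
```

Gripped. I'll lift it and bring it in front of slot 2.

step_arm --rows '[{"wx": 0, "wy": 0, "wz": 0, "x": 0, "y": 0, "z": -0.05, "gripper": 0.4}, {"wx": 0, "wy": 0, "wz": 0, "x": 0, "y": 0, "z": -0.12, "gripper": 0.4}, {"wx": 0, "wy": 0, "wz": 0, "x": 0, "y": -0.03, "z": -0.2, "gripper": 0.4}, {"wx": 0, "wy": 0, "wz": -0.003, "x": 0, "y": -0.1, "z": -0.26, "gripper": 0.4}, {"wx": 0, "wy": 0, "wz": -0.006, "x": 0, "y": -0.18, "z": -0.26, "gripper": 0.4}, {"wx": 0, "wy": 0, "wz": -0.008, "x": 0, "y": -0.26, "z": -0.26, "gripper": 0.4}, {"wx": 0, "wy": 0, "wz": -0.01, "x": 0, "y": -0.34, "z": -0.26, "gripper": 0.4}, {"wx": 0, "wy": 0, "wz": -0.012, "x": 0, "y": -0.42, "z": -0.26, "gripper": 0.4}, {"wx": 0, "wy": 0, "wz": -0.012, "x": 0, "y": -0.47, "z": -0.26, "gripper": 0.4}, {"wx": 0, "wy": 0, "wz": -0.012, "x": 0, "y": -0.48, "z": -0.26, "gripper": 0.4}]'

```text
t: 17.57
ee_pos: [0.4026, 0.1084, 0.0584]
tcp_rot: [-0.114, -3.139, 0.0]
ft_force: [-1.0, 0.2, -0.9]
opening: 0.0476
gripper_force: 72.1
```

```bash
python3 -c "
from h import *
u=np.array([.9976,-.0698]); m=np.array([.5445,.0999])
go(*(m-u*.14),.0255,176)
d=shot('wrist');save(d,'w7.png',k=1.5);t=shot('top')
print(boards(d,.07),[b for b in boards(t,.07) if b[2][0]<56])"
```

```text
xyz [-0.011  0.007  0.165] w [-0.    -0.    -0.001] now [0.4026 0.1084 0.0584] yaw 175.8 j6 -1.4 t 17.57
[(array([0.414 , 0.1077], dtype=float32), -3.6, array([48., 69.], dtype=float32))] [(array([0.4283, 0.3231], dtype=float32), -10.9, array([ 48., 123.], dtype=float32)), (array([0.4856, 0.1042], dtype=float32), -0.2, array([48., 52.], dtype=float32)), (array([0.7938, 0.7044], dtype=float32), -2.0, array([ 24., 239.], dtype=float32)), (array([1.0951, 0.2921], dtype=float32), -77.3, array([ 15., 269.], dtype=float32))]
```

View pics/w7.png

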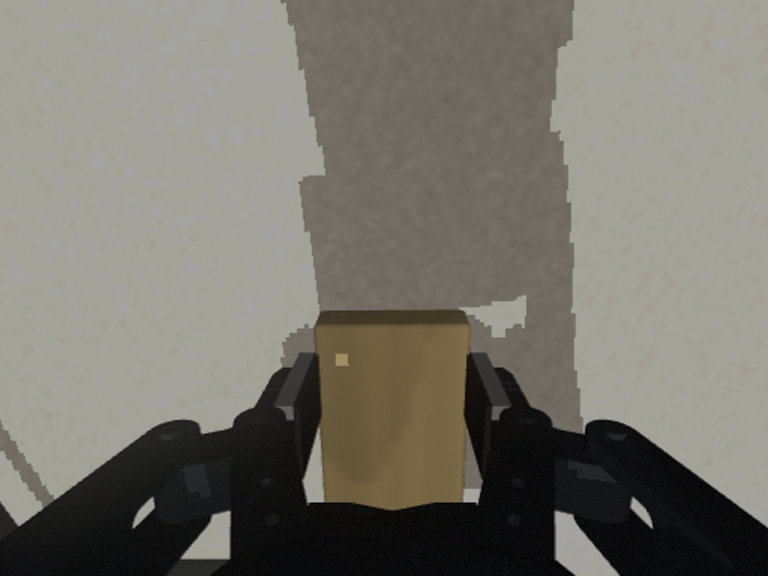

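The board is held straight between the pads, with its rear edge at row 315 in the picture. I'll lower it to slot height and stop just short of the mouth.

step_arm --rows '[{"wx": 0, "wy": 0, "wz": 0, "x": -0.01, "y": 0.007, "z": 0.02, "gripper": 0.4}, {"wx": 0, "wy": 0, "wz": 0, "x": -0.02, "y": 0.007, "z": 0.05, "gripper": 0.4}, {"wx": 0, "wy": 0, "wz": 0, "x": -0.03, "y": 0.007, "z": 0.08, "gripper": 0.4}, {"wx": 0, "wy": 0, "wz": 0, "x": -0.04, "y": 0.007, "z": 0.11, "gripper": 0.4}, {"wx": 0, "wy": 0, "wz": 0, "x": -0.05, "y": 0.007, "z": 0.14, "gripper": 0.4}, {"wx": 0, "wy": 0, "wz": 0, "x": -0.06, "y": 0.007, "z": 0.16, "gripper": 0.4}, {"wx": 0, "wy": 0, "wz": 0, "x": -0.07, "y": 0.007, "z": 0.167, "gripper": 0.4}, {"wx": 0, "wy": 0, "wz": 0, "x": -0.08, "y": 0.007, "z": 0.167, "gripper": 0.4}, {"wx": 0, "wy": 0, "wz": 0, "x": -0.08, "y": 0.007, "z": 0.167, "gripper": 0.4}, {"wx": 0, "wy": 0, "wz": 0, "x": -0.08, "y": 0.007, "z": 0.167, "gripper": 0.4}]'

```text
t: 18.5
ee_pos: [0.4197, 0.1098, 0.0252]
tcp_rot: [0.112, 3.139, 0.0]
ft_force: [0.1, -0.5, -0.2]
opening: 0.0474
gripper_force: 72.1
```

```bash
python3 -c "
from h import *
u=np.array([.9976,-.0698]); m=np.array([.5445,.0999])
go(*(m-u*.11),.025,176)
t=shot('top'); s=shot('side')
a=s['image'][165:265,180:330]; b=t['image'][140:230,170:280]
f=lambda i,k:cv2.resize(i,None,fx=k,fy=k,interpolation=cv2.INTER_CUBIC)
A=f(a,4.0);B=f(b,4.0);H=np.zeros((max(len(A),len(B)),0,3),np.uint8)
cv2.imwrite('pics/a.png',cv2.cvtColor(cv2.resize(a,(750,500),interpolation=cv2.INTER_CUBIC),4)); cv2.imwrite('pics/b.png',cv2.cvtColor(cv2.resize(b,(660,540),interpolation=cv2.INTER_CUBIC),4))
"
```

```text
xyz [-0.076 -0.006  0.001] w [ 0.  0. -0.] now [0.4197 0.1098 0.0252] yaw 175.9 j6 -1.41 t 18.5
```

View pics/b.png

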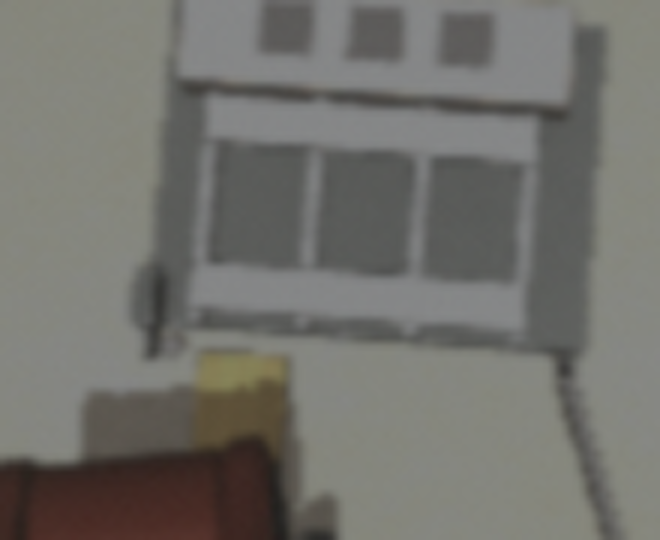

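The top crop shows the board's front edge centred at (244,355). The slot 2 axis extrapolates to about 247 there, so the board is 1 to 2 mm too far left. I'll shift it right and enter gently.

step_arm --rows '[{"wx": 0, "wy": 0, "wz": 0, "x": 0, "y": -0.004, "z": 0, "gripper": 0.4}, {"wx": 0, "wy": 0, "wz": 0, "x": -0.01, "y": -0.008, "z": 0, "gripper": 0.4}, {"wx": 0, "wy": 0, "wz": 0, "x": -0.03, "y": -0.008, "z": 0, "gripper": 0.4}, {"wx": 0, "wy": 0, "wz": 0, "x": -0.05, "y": -0.008, "z": 0, "gripper": 0.4}, {"wx": 0, "wy": 0, "wz": 0, "x": -0.07, "y": -0.008, "z": 0, "gripper": 0.4}, {"wx": 0, "wy": 0, "wz": 0, "x": -0.085, "y": -0.008, "z": 0, "gripper": 0.4}, {"wx": 0, "wy": 0, "wz": 0, "x": -0.1, "y": -0.008, "z": 0, "gripper": 0.4}, {"wx": 0, "wy": 0, "wz": 0, "x": -0.115, "y": -0.008, "z": 0, "gripper": 0.4}, {"wx": 0, "wy": 0, "wz": 0, "x": -0.13, "y": -0.008, "z": 0, "gripper": 0.4}, {"wx": 0, "wy": 0, "wz": 0, "x": -0.14, "y": -0.008, "z": 0, "gripper": 0.4}]'

```text
t: 19.43
ee_pos: [0.4475, 0.1062, 0.0249]
tcp_rot: [0.112, 3.139, 0.0]
ft_force: [0.5, 0.4, -0.4]
opening: 0.0475
gripper_force: 72.1
```

```bash
python3 -c "
from h import *
u=np.array([.9976,-.0698]); m=np.array([.5445,.0999])
go(*(m-u*.03),.025,176)
s=status.observe();print(s['ft_force'],s['ft_torque'],s['opening'])
print([b for b in boards(shot('top'),.034) if b[2][0]<56])"
```

```text
xyz [-0.336  0.003 -0.   ] w [ 0.  0. -0.] now [0.4475 0.1062 0.0249] yaw 175.9 j6 -1.42 t 19.43
[ 0.45562096  0.43106682 -0.37898811] [-0.02713555  0.00203716 -0.01221058] 0.04750164607857017
[(array([0.4289, 0.3342], dtype=float32), -10.9, array([ 49., 126.], dtype=float32)), (array([0.8056, 0.7272], dtype=float32), -2.4, array([ 25., 246.], dtype=float32)), (array([1.1187, 0.2903], dtype=float32), -77.4, array([ 16., 259.], dtype=float32))]
```

step_arm --rows '[{"wx": 0, "wy": 0, "wz": 0, "x": -0.02, "y": 0.0, "z": 0, "gripper": 0.4}, {"wx": 0, "wy": 0, "wz": 0, "x": -0.06, "y": 0.001, "z": 0, "gripper": 0.4}, {"wx": 0, "wy": 0, "wz": 0, "x": -0.1, "y": 0.001, "z": 0, "gripper": 0.4}, {"wx": 0, "wy": 0, "wz": 0, "x": -0.14, "y": 0.001, "z": 0, "gripper": 0.4}, {"wx": 0, "wy": 0, "wz": 0, "x": -0.18, "y": 0.002, "z": 0, "gripper": 0.4}, {"wx": 0, "wy": 0, "wz": 0, "x": -0.22, "y": 0.002, "z": 0, "gripper": 0.4}, {"wx": 0, "wy": 0, "wz": 0, "x": -0.26, "y": 0.002, "z": 0, "gripper": 0.4}, {"wx": 0, "wy": 0, "wz": 0, "x": -0.3, "y": 0.002, "z": 0, "gripper": 0.4}, {"wx": 0, "wy": 0, "wz": 0, "x": -0.33, "y": 0.002, "z": 0, "gripper": 0.4}, {"wx": 0, "wy": 0, "wz": 0, "x": -0.35, "y": 0.002, "z": 0, "gripper": 0.4}]'

```text
t: 20.32
ee_pos: [0.5178, 0.1015, 0.025]
tcp_rot: [0.112, 3.139, -0.0]
ft_force: [-3.2, 0.2, -0.2]
opening: 0.0473
gripper_force: 73.5
```

```bash
python3 -c "
from h import *
u=np.array([.9976,-.0698]); m=np.array([.5445,.0999])
go(*(m-u*.03),.025,176)
s=status.observe();print(s['ft_force'],s['ft_torque'],s['opening'])
d=shot('wrist');print(boards(d,.033))"
```

```text
xyz [ 0.016  0.001 -0.   ] w [-0.  0. -0.] now [0.5178 0.1015 0.025 ] yaw 175.9 j6 -1.44 t 20.32
[-3.18962629  0.17525792 -0.21448672] [0.01111872 0.48118294 0.12622895] 0.047299313827243346
[(array([0.5248, 0.1011], dtype=float32), -3.3, array([50., 58.], dtype=float32))]
```

step_arm --rows '[{"wx": 0, "wy": 0, "wz": 0, "x": 0, "y": 0, "z": 0, "gripper": 0.7}, {"wx": 0, "wy": 0, "wz": 0, "x": 0, "y": 0, "z": 0, "gripper": 0.75}, {"wx": 0, "wy": 0, "wz": 0, "x": 0, "y": 0, "z": 0, "gripper": 0.75}, {"wx": 0, "wy": 0, "wz": 0, "x": 0, "y": 0, "z": -0.05, "gripper": 0.75}, {"wx": 0, "wy": 0, "wz": 0, "x": 0, "y": 0, "z": -0.13, "gripper": 0.75}, {"wx": 0, "wy": 0, "wz": 0, "x": 0.02, "y": 0, "z": -0.22, "gripper": 0.6}, {"wx": 0, "wy": 0, "wz": 0, "x": 0.1, "y": 0, "z": -0.28, "gripper": 0.4}, {"wx": 0, "wy": 0, "wz": 0, "x": 0.18, "y": 0, "z": -0.28, "gripper": 0.2}, {"wx": 0, "wy": 0, "wz": 0, "x": 0.24, "y": 0, "z": -0.28, "gripper": 0}, {"wx": 0, "wy": 0, "wz": 0, "x": 0.25, "y": 0, "z": -0.28, "gripper": 0}]'

```text
t: 21.2
ee_pos: [0.4659, 0.106, 0.0821]
tcp_rot: [0.111, 3.139, 0.002]
ft_force: [-0.5, -0.5, -0.6]
opening: 0.0029
gripper_force: 0.0
```

```bash
python3 -c "
from h import *
u=np.array([.9976,-.0698]); m=np.array([.5445,.0999])
go(*(m-u*.075),.022,176)
d=shot('wrist');print(boards(d,.032),status.observe()['opening'],boards(shot('top'),.016)[:2])"
```

```text
xyz [-0.019 -0.003  0.301] w [ 0.  0. -0.] now [0.4659 0.106  0.0821] yaw 175.9 j6 -1.42 t 21.2
[(array([0.5248, 0.1019], dtype=float32), -4.0, array([13., 58.], dtype=float32))] -0.00018060880000703513 [(array([0.4292, 0.34  ], dtype=float32), -10.9, array([ 50., 129.], dtype=float32)), (array([0.6071, 0.0999], dtype=float32), 89.9, array([45., 48.], dtype=float32))]
```

step_arm --rows '[{"wx": 0, "wy": 0, "wz": 0, "x": 0, "y": -0.003, "z": 0.08, "gripper": 0}, {"wx": 0, "wy": 0, "wz": 0, "x": 0, "y": -0.003, "z": 0.18, "gripper": 0}, {"wx": 0, "wy": 0, "wz": 0, "x": 0, "y": -0.003, "z": 0.26, "gripper": 0}, {"wx": 0, "wy": 0, "wz": 0, "x": 0, "y": -0.003, "z": 0.3, "gripper": 0}, {"wx": 0, "wy": 0, "wz": 0, "x": 0, "y": -0.003, "z": 0.3, "gripper": 0}, {"wx": 0, "wy": 0, "wz": 0, "x": -0.05, "y": -0.003, "z": 0.3, "gripper": 0}, {"wx": 0, "wy": 0, "wz": 0, "x": -0.1, "y": -0.003, "z": 0.3, "gripper": 0}, {"wx": 0, "wy": 0, "wz": 0, "x": -0.15, "y": -0.003, "z": 0.3, "gripper": 0}, {"wx": 0, "wy": 0, "wz": 0, "x": -0.2, "y": -0.003, "z": 0.3, "gripper": 0}, {"wx": 0, "wy": 0, "wz": 0, "x": -0.25, "y": -0.003, "z": 0.3, "gripper": 0}]'

```text
t: 22.13
ee_pos: [0.5191, 0.101, 0.0219]
tcp_rot: [0.112, 3.138, 0.0]
ft_force: [-0.2, -0.8, 0.8]
opening: 0.0002
gripper_force: 0.4
```

```bash
python3 -c "
from h import *
go(.535,.1005,.022,176)
s=status.observe();print(s['ft_force'],s['ft_torque'])
d=shot('wrist');print(boards(d,.032,30))"
```

```text
xyz [-0.08   0.003 -0.   ] w [ 0.     0.001 -0.   ] now [0.5191 0.101  0.0219] yaw 175.9 j6 -1.44 t 22.13
[-0.15657092 -0.79126372  0.82250919] [ 0.01407989  0.07601894 -0.03117579]
[]
```

Now push slowly, watching the force for the back stop.

step_arm --rows '[{"wx": 0, "wy": 0, "wz": 0, "x": -0.01, "y": 0, "z": 0, "gripper": 0}, {"wx": 0, "wy": 0, "wz": 0, "x": -0.02, "y": 0, "z": 0, "gripper": 0}, {"wx": 0, "wy": 0, "wz": 0, "x": -0.03, "y": 0, "z": 0, "gripper": 0}, {"wx": 0, "wy": 0, "wz": 0, "x": -0.04, "y": 0, "z": 0, "gripper": 0}, {"wx": 0, "wy": 0, "wz": 0, "x": -0.05, "y": 0, "z": 0, "gripper": 0}, {"wx": 0, "wy": 0, "wz": 0, "x": -0.055, "y": 0, "z": 0, "gripper": 0}, {"wx": 0, "wy": 0, "wz": 0, "x": -0.06, "y": 0, "z": 0, "gripper": 0}, {"wx": 0, "wy": 0, "wz": 0, "x": -0.065, "y": 0, "z": 0, "gripper": 0}, {"wx": 0, "wy": 0, "wz": 0, "x": -0.07, "y": 0, "z": 0, "gripper": 0}, {"wx": 0, "wy": 0, "wz": 0, "x": -0.07, "y": 0, "z": 0, "gripper": 0}]'

```text
t: 23.02
ee_pos: [0.531, 0.1, 0.0209]
tcp_rot: [0.112, 3.139, 0.0]
ft_force: [-0.2, -0.1, -0.1]
opening: -0.0001
gripper_force: 0.0
```

step_arm --rows '[{"wx": 0, "wy": 0, "wz": 0, "x": -0.002, "y": 0, "z": 0, "gripper": 0}, {"wx": 0, "wy": 0, "wz": 0, "x": -0.004, "y": 0, "z": 0, "gripper": 0}, {"wx": 0, "wy": 0, "wz": 0, "x": -0.006, "y": 0, "z": 0, "gripper": 0}, {"wx": 0, "wy": 0, "wz": 0, "x": -0.008, "y": 0, "z": 0, "gripper": 0}, {"wx": 0, "wy": 0, "wz": 0, "x": -0.01, "y": 0, "z": 0, "gripper": 0}, {"wx": 0, "wy": 0, "wz": 0, "x": -0.01, "y": 0, "z": 0, "gripper": 0}, {"wx": 0, "wy": 0, "wz": 0, "x": -0.01, "y": 0, "z": 0, "gripper": 0}, {"wx": 0, "wy": 0, "wz": 0, "x": -0.01, "y": 0, "z": 0, "gripper": 0}, {"wx": 0, "wy": 0, "wz": 0, "x": -0.01, "y": 0, "z": 0, "gripper": 0}, {"wx": 0, "wy": 0, "wz": 0, "x": -0.01, "y": 0, "z": 0, "gripper": 0}]'

```text
t: 23.85
ee_pos: [0.5329, 0.0999, 0.0209]
tcp_rot: [0.112, 3.139, 0.0]
ft_force: [-1.2, -0.4, 0.7]
opening: 0.0001
gripper_force: 0.1
```

```bash
python3 -c "
from h import *
go(.535,.1005,.022,176)
s=status.observe();print(s['ft_force'],s['ft_torque'])"
```

```text
xyz [-0.01   0.004 -0.005] w [ 0.  0. -0.] now [0.5329 0.0999 0.0209] yaw 175.9 j6 -1.44 t 23.85
[-1.17804136 -0.4255061   0.68961016] [-0.01365482 -0.01697662  0.01592171]
```

step_arm --rows '[{"wx": 0, "wy": 0, "wz": 0, "x": -0.003, "y": 0, "z": 0, "gripper": 0}, {"wx": 0, "wy": 0, "wz": 0, "x": -0.006, "y": 0, "z": 0, "gripper": 0}, {"wx": 0, "wy": 0, "wz": 0, "x": -0.009, "y": 0, "z": 0, "gripper": 0}, {"wx": 0, "wy": 0, "wz": 0, "x": -0.012, "y": 0, "z": 0, "gripper": 0}, {"wx": 0, "wy": 0, "wz": 0, "x": -0.015, "y": 0, "z": 0, "gripper": 0}, {"wx": 0, "wy": 0, "wz": 0, "x": -0.015, "y": 0, "z": 0, "gripper": 0}, {"wx": 0, "wy": 0, "wz": 0, "x": -0.015, "y": 0, "z": 0, "gripper": 0}, {"wx": 0, "wy": 0, "wz": 0, "x": -0.015, "y": 0, "z": 0, "gripper": 0}, {"wx": 0, "wy": 0, "wz": 0, "x": -0.015, "y": 0, "z": 0, "gripper": 0}, {"wx": 0, "wy": 0, "wz": 0, "x": -0.015, "y": 0, "z": 0, "gripper": 0}]'

```text
t: 24.68
ee_pos: [0.5342, 0.0998, 0.0206]
tcp_rot: [-0.111, -3.136, 0.0]
ft_force: [-4.3, 0.2, 3.5]
opening: 0.0002
gripper_force: 2.5
```

step_arm --rows '[{"wx": 0, "wy": 0, "wz": 0, "x": -0.002, "y": 0, "z": 0, "gripper": 0}, {"wx": 0, "wy": 0, "wz": 0, "x": -0.004, "y": 0, "z": 0, "gripper": 0}, {"wx": 0, "wy": 0, "wz": 0, "x": -0.006, "y": 0, "z": 0, "gripper": 0}, {"wx": 0, "wy": 0, "wz": 0, "x": -0.008, "y": 0, "z": 0, "gripper": 0}, {"wx": 0, "wy": 0, "wz": 0, "x": -0.01, "y": 0, "z": 0, "gripper": 0}, {"wx": 0, "wy": 0, "wz": 0, "x": -0.01, "y": 0, "z": 0, "gripper": 0}, {"wx": 0, "wy": 0, "wz": 0, "x": -0.01, "y": 0, "z": 0, "gripper": 0}, {"wx": 0, "wy": 0, "wz": 0, "x": -0.01, "y": 0, "z": 0, "gripper": 0}, {"wx": 0, "wy": 0, "wz": 0, "x": -0.01, "y": 0, "z": 0, "gripper": 0}, {"wx": 0, "wy": 0, "wz": 0, "x": -0.01, "y": 0, "z": 0, "gripper": 0}]'

```text
t: 25.52
ee_pos: [0.5342, 0.0998, 0.0202]
tcp_rot: [-0.111, -3.132, 0.0]
ft_force: [-8.8, 1.5, 7.5]
opening: 0.0002
gripper_force: 4.4
```

It stopped at 0.5342 with the force rising, which matches the home position. I'll back off and look.

step_arm --rows '[{"wx": 0, "wy": 0, "wz": 0, "x": 0.02, "y": 0, "z": 0, "gripper": 0}, {"wx": 0, "wy": 0, "wz": 0, "x": 0.06, "y": 0, "z": 0, "gripper": 0}, {"wx": 0, "wy": 0, "wz": 0, "x": 0.08, "y": 0, "z": -0.05, "gripper": 0}, {"wx": 0, "wy": 0, "wz": 0, "x": 0.1, "y": 0, "z": -0.2, "gripper": 0.3}, {"wx": 0, "wy": 0, "wz": 0, "x": 0.1, "y": 0, "z": -0.4, "gripper": 0.6}, {"wx": 0, "wy": 0, "wz": 0, "x": 0.1, "y": 0, "z": -0.6, "gripper": 1}, {"wx": 0, "wy": 0, "wz": 0, "x": 0.15, "y": 0, "z": -0.8, "gripper": 1}, {"wx": 0, "wy": 0, "wz": 0, "x": 0.2, "y": 0, "z": -0.9, "gripper": 1}, {"wx": 0, "wy": 0, "wz": 0, "x": 0.2, "y": 0, "z": -0.9, "gripper": 1}, {"wx": 0, "wy": 0, "wz": 0, "x": 0.2, "y": 0, "z": -0.9, "gripper": 1}]'

```text
t: 26.35
ee_pos: [0.4992, 0.1025, 0.2036]
tcp_rot: [0.111, 3.133, 0.001]
ft_force: [-0.8, -0.0, -0.6]
opening: 0.0828
gripper_force: 0.0
```

```bash
python3 -c "
from h import *
d=shot('wrist');save(d,'w8.png',150,150,400,330,3.1)
print(boards(d,.016),boards(shot('top'))[:1]);go(.3829,.3476,.1,169.1)"
```

```text
[(array([0.6241, 0.0932], dtype=float32), -4.0, array([52., 69.], dtype=float32)), (array([0.5549, 0.098 ], dtype=float32), 86.0, array([ 7., 51.], dtype=float32)), (array([0.4271, 0.3391], dtype=float32), -10.7, array([ 50., 129.], dtype=float32))] [(array([0.429 , 0.3403], dtype=float32), -10.2, array([ 49., 129.], dtype=float32))]
xyz [0.657 1.183 0.5  ] w [-0.    -0.     0.038] now [0.4972 0.1023 0.2   ] yaw 175.9 j6 -1.44 t 26.45
```

View pics/w8.png

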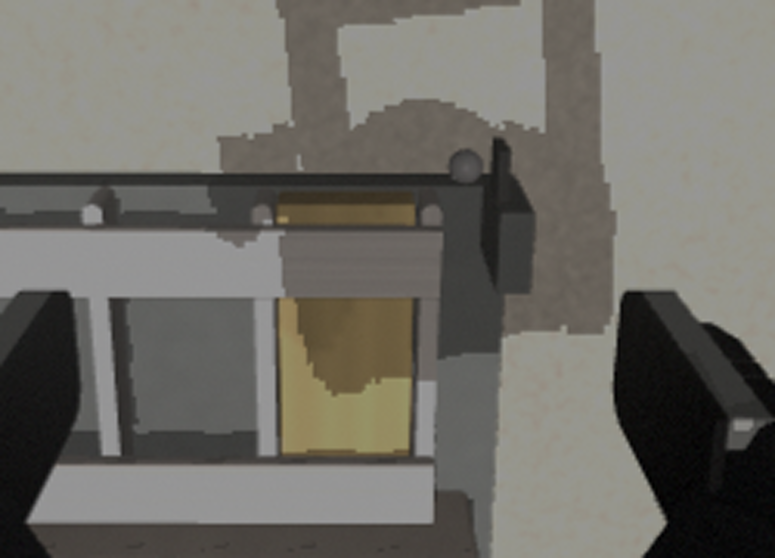

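Slot 2's board sits fully in, with its rear edge level with the wall tips at (262,213) and (430,215). Now the second board.

step_arm --rows '[{"wx": 0, "wy": 0, "wz": 0.003, "x": 0.04, "y": 0.06, "z": 0, "gripper": 1}, {"wx": 0, "wy": 0, "wz": 0.006, "x": 0.08, "y": 0.14, "z": 0, "gripper": 1}, {"wx": 0, "wy": 0, "wz": 0.01, "x": 0.14, "y": 0.24, "z": 0, "gripper": 1}, {"wx": 0, "wy": 0, "wz": 0.014, "x": 0.2, "y": 0.36, "z": 0, "gripper": 1}, {"wx": 0, "wy": 0, "wz": 0.018, "x": 0.26, "y": 0.48, "z": 0, "gripper": 1}, {"wx": 0, "wy": 0, "wz": 0.022, "x": 0.32, "y": 0.6, "z": 0, "gripper": 1}, {"wx": 0, "wy": 0, "wz": 0.026, "x": 0.38, "y": 0.72, "z": 0.02, "gripper": 1}, {"wx": 0, "wy": 0, "wz": 0.03, "x": 0.44, "y": 0.84, "z": 0.06, "gripper": 1}, {"wx": 0, "wy": 0, "wz": 0.034, "x": 0.5, "y": 0.94, "z": 0.1, "gripper": 1}, {"wx": 0, "wy": 0, "wz": 0.038, "x": 0.54, "y": 1.0, "z": 0.15, "gripper": 1}]'

```text
t: 27.28
ee_pos: [0.4025, 0.3109, 0.1684]
tcp_rot: [-0.297, -3.124, 0.002]
ft_force: [-0.5, 0.5, -0.3]
opening: 0.0856
gripper_force: 0.0
```

```bash
python3 -c "
from h import *
b=boards(shot('top'))[0]; print(b)
go(.385,.3472,.006,169.1)"
```

```text
(array([0.451, 0.343], dtype=float32), -0.8, array([48., 84.], dtype=float32))
xyz [0.101 0.165 0.799] w [-0.001 -0.002  0.   ] now [0.4    0.3112 0.1658] yaw 169.2 j6 -0.86 t 27.33
```

step_arm --rows '[{"wx": 0, "wy": 0, "wz": 0, "x": 0.04, "y": 0.08, "z": 0.05, "gripper": 1}, {"wx": 0, "wy": 0, "wz": 0, "x": 0.08, "y": 0.15, "z": 0.15, "gripper": 1}, {"wx": 0, "wy": 0, "wz": 0, "x": 0.09, "y": 0.165, "z": 0.27, "gripper": 1}, {"wx": 0, "wy": 0, "wz": 0, "x": 0.09, "y": 0.165, "z": 0.4, "gripper": 1}, {"wx": 0, "wy": 0, "wz": 0, "x": 0.09, "y": 0.165, "z": 0.52, "gripper": 1}, {"wx": 0, "wy": 0, "wz": 0, "x": 0.09, "y": 0.165, "z": 0.62, "gripper": 1}, {"wx": 0, "wy": 0, "wz": 0, "x": 0.09, "y": 0.165, "z": 0.7, "gripper": 1}, {"wx": 0, "wy": 0, "wz": 0, "x": 0.09, "y": 0.165, "z": 0.76, "gripper": 1}, {"wx": 0, "wy": 0, "wz": 0, "x": 0.09, "y": 0.165, "z": 0.78, "gripper": 1}, {"wx": 0, "wy": 0, "wz": 0, "x": 0.09, "y": 0.165, "z": 0.785, "gripper": 1}]'

```text
t: 28.17
ee_pos: [0.3917, 0.3442, 0.012]
tcp_rot: [-0.299, -3.124, 0.004]
ft_force: [-0.4, 0.1, -0.0]
opening: 0.0854
gripper_force: 0.0
```

step_arm --rows '[{"wx": 0, "wy": 0, "wz": 0, "x": 0, "y": 0, "z": 0, "gripper": 0.7}, {"wx": 0, "wy": 0, "wz": 0, "x": 0, "y": 0, "z": 0, "gripper": 0.6}, {"wx": 0, "wy": 0, "wz": 0, "x": 0, "y": 0, "z": 0, "gripper": 0.5}, {"wx": 0, "wy": 0, "wz": 0, "x": 0, "y": 0, "z": 0, "gripper": 0.4}, {"wx": 0, "wy": 0, "wz": 0, "x": 0, "y": 0, "z": 0, "gripper": 0.4}, {"wx": 0, "wy": 0, "wz": 0, "x": 0, "y": 0, "z": 0, "gripper": 0.4}, {"wx": 0, "wy": 0, "wz": 0, "x": 0, "y": 0, "z": 0, "gripper": 0.4}, {"wx": 0, "wy": 0, "wz": 0, "x": 0, "y": 0, "z": 0, "gripper": 0.4}, {"wx": 0, "wy": 0, "wz": 0, "x": 0, "y": 0, "z": 0, "gripper": 0.4}, {"wx": 0, "wy": 0, "wz": 0, "x": 0, "y": 0, "z": 0, "gripper": 0.4}]' --squeeze 70

```text
t: 29.0
ee_pos: [0.3937, 0.3456, 0.0152]
tcp_rot: [0.298, 3.126, 0.001]
ft_force: [-0.7, -2.4, 5.1]
opening: 0.034
gripper_force: 3.0
```

step_arm --rows '[{"wx": 0, "wy": 0, "wz": 0, "x": 0, "y": 0, "z": -0.05, "gripper": 0.4}, {"wx": 0, "wy": 0, "wz": 0, "x": 0, "y": 0, "z": -0.12, "gripper": 0.4}, {"wx": 0, "wy": 0, "wz": 0, "x": 0, "y": 0, "z": -0.2, "gripper": 0.4}, {"wx": 0, "wy": 0, "wz": 0, "x": 0, "y": 0, "z": -0.28, "gripper": 0.4}, {"wx": 0, "wy": 0, "wz": 0, "x": 0, "y": 0, "z": -0.34, "gripper": 0.4}, {"wx": 0, "wy": 0, "wz": 0, "x": 0, "y": 0, "z": -0.38, "gripper": 0.4}, {"wx": 0, "wy": 0, "wz": 0, "x": 0, "y": 0, "z": -0.4, "gripper": 0.4}, {"wx": 0, "wy": 0, "wz": 0, "x": 0, "y": 0, "z": -0.4, "gripper": 0.4}, {"wx": 0, "wy": 0, "wz": 0, "x": 0, "y": 0, "z": -0.4, "gripper": 0.4}, {"wx": 0, "wy": 0, "wz": 0, "x": 0, "y": 0, "z": -0.4, "gripper": 0.4}]'

```text
t: 29.83
ee_pos: [0.3922, 0.3449, 0.0929]
tcp_rot: [-0.299, -3.126, 0.002]
ft_force: [0.6, 0.3, 0.1]
opening: 0.0339
gripper_force: 0.0
```

```bash
python3 -c "
from h import *
u=np.array([.9976,-.0698]); m=np.array([.5403,.0400])
go(*(m-u*.14),.08,176); print([b for b in boards(shot('top'),.09) if b[2][0]<60])"
```

```text
xyz [-0.321 -1.441  0.066] w [-0.    -0.    -0.038] now [0.3922 0.3449 0.0929] yaw 169.1 j6 -0.79 t 29.83
[(array([0.4458, 0.3141], dtype=float32), -12.2, array([48., 85.], dtype=float32)), (array([0.604 , 0.0889], dtype=float32), -5.2, array([45., 63.], dtype=float32)), (array([0.7871, 0.6892], dtype=float32), -3.1, array([ 29., 235.], dtype=float32)), (array([0.7863, 0.7546], dtype=float32), 3.9, array([ 59., 242.], dtype=float32)), (array([1.0813, 0.2946], dtype=float32), -76.6, array([ 17., 288.], dtype=float32))]
```

The fingers closed above the board because I was about 8 mm too high. I'll measure again and go lower.

step_arm --rows '[{"wx": 0, "wy": 0, "wz": 0, "x": 0, "y": 0, "z": -0.1, "gripper": 1}, {"wx": 0, "wy": 0, "wz": 0, "x": 0, "y": 0, "z": -0.2, "gripper": 1}, {"wx": 0, "wy": 0, "wz": 0, "x": -0.05, "y": 0, "z": -0.3, "gripper": 1}, {"wx": 0, "wy": 0, "wz": 0, "x": -0.15, "y": 0, "z": -0.4, "gripper": 1}, {"wx": 0, "wy": 0, "wz": 0, "x": -0.25, "y": 0, "z": -0.5, "gripper": 1}, {"wx": 0, "wy": 0, "wz": 0, "x": -0.3, "y": 0, "z": -0.55, "gripper": 1}, {"wx": 0, "wy": 0, "wz": 0, "x": -0.3, "y": 0, "z": -0.55, "gripper": 1}, {"wx": 0, "wy": 0, "wz": 0, "x": -0.3, "y": 0, "z": -0.55, "gripper": 1}, {"wx": 0, "wy": 0, "wz": 0, "x": -0.3, "y": 0, "z": -0.55, "gripper": 1}, {"wx": 0, "wy": 0, "wz": 0, "x": -0.3, "y": 0, "z": -0.55, "gripper": 1}]'

```text
t: 30.72
ee_pos: [0.4496, 0.3335, 0.2015]
tcp_rot: [-0.297, -3.123, 0.004]
ft_force: [-0.1, -0.4, 0.5]
opening: 0.0853
gripper_force: 0.0
```

```bash
python3 -c "
from h import *
b=boards(shot('wrist')); print(b)
c=max(b,key=lambda b:b[0][1]); a=np.radians(c[1]); go(*(c[0]-.043*np.array([np.cos(a),np.sin(a)])),.005,180+c[1])"
```

```text
[(array([0.4269, 0.3402], dtype=float32), -10.9, array([ 50., 129.], dtype=float32))]
xyz [0.33  0.014 0.985] w [-0.001 -0.001  0.   ] now [0.4498 0.3336 0.2017] yaw 169.1 j6 -0.87 t 30.77
```

step_arm --rows '[{"wx": 0, "wy": 0, "wz": 0, "x": 0.08, "y": 0.005, "z": 0.08, "gripper": 1}, {"wx": 0, "wy": 0, "wz": 0, "x": 0.18, "y": 0.01, "z": 0.2, "gripper": 1}, {"wx": 0, "wy": 0, "wz": 0, "x": 0.28, "y": 0.014, "z": 0.35, "gripper": 1}, {"wx": 0, "wy": 0, "wz": 0, "x": 0.33, "y": 0.014, "z": 0.5, "gripper": 1}, {"wx": 0, "wy": 0, "wz": 0, "x": 0.33, "y": 0.014, "z": 0.65, "gripper": 1}, {"wx": 0, "wy": 0, "wz": 0, "x": 0.33, "y": 0.014, "z": 0.78, "gripper": 1}, {"wx": 0, "wy": 0, "wz": 0, "x": 0.33, "y": 0.014, "z": 0.88, "gripper": 1}, {"wx": 0, "wy": 0, "wz": 0, "x": 0.33, "y": 0.014, "z": 0.95, "gripper": 1}, {"wx": 0, "wy": 0, "wz": 0, "x": 0.33, "y": 0.014, "z": 0.98, "gripper": 1}, {"wx": 0, "wy": 0, "wz": 0, "x": 0.33, "y": 0.014, "z": 0.985, "gripper": 1}]'

```text
t: 31.6
ee_pos: [0.3852, 0.3481, 0.0047]
tcp_rot: [-0.297, -3.124, 0.005]
ft_force: [-0.2, 0.9, 0.8]
opening: 0.0857
gripper_force: 0.0
```

```bash
python3 -c "
from h import *
go(.385,.3483,.005,169.1)"
```

```text
xyz [ 0.001  0.001 -0.001] w [-0.001 -0.001  0.   ] now [0.3852 0.3481 0.0047] yaw 169.1 j6 -0.78 t 31.6
```

step_arm --rows '[{"wx": 0, "wy": 0, "wz": 0, "x": 0, "y": 0, "z": 0, "gripper": 0.7}, {"wx": 0, "wy": 0, "wz": 0, "x": 0, "y": 0, "z": 0, "gripper": 0.6}, {"wx": 0, "wy": 0, "wz": 0, "x": 0, "y": 0, "z": 0, "gripper": 0.5}, {"wx": 0, "wy": 0, "wz": 0, "x": 0, "y": 0, "z": 0, "gripper": 0.4}, {"wx": 0, "wy": 0, "wz": 0, "x": 0, "y": 0, "z": 0, "gripper": 0.4}, {"wx": 0, "wy": 0, "wz": 0, "x": 0, "y": 0, "z": 0, "gripper": 0.4}, {"wx": 0, "wy": 0, "wz": 0, "x": 0, "y": 0, "z": 0, "gripper": 0.4}, {"wx": 0, "wy": 0, "wz": 0, "x": 0, "y": 0, "z": 0, "gripper": 0.4}, {"wx": 0, "wy": 0, "wz": 0, "x": 0, "y": 0, "z": 0, "gripper": 0.4}, {"wx": 0, "wy": 0, "wz": 0, "x": 0, "y": 0, "z": 0, "gripper": 0.4}]' --squeeze 70

```text
t: 32.43
ee_pos: [0.3891, 0.3503, 0.0089]
tcp_rot: [0.299, 3.125, 0.004]
ft_force: [-0.7, -0.1, 6.2]
opening: 0.0468
gripper_force: 72.3
```

```bash
python3 -c "
from h import *
u=np.array([.9976,-.0698]); m=np.array([.5403,.0400])
go(*(m-u*.14),.06,176)"
```

```text
xyz [-0.342 -1.464 -0.259] w [ 0.001  0.001 -0.038] now [0.3891 0.3503 0.0089] yaw 169.1 j6 -0.78 t 32.43
```

step_arm --rows '[{"wx": 0, "wy": 0, "wz": 0, "x": 0, "y": 0, "z": -0.05, "gripper": 0.4}, {"wx": 0, "wy": 0, "wz": 0, "x": 0, "y": 0, "z": -0.12, "gripper": 0.4}, {"wx": 0, "wy": 0, "wz": 0, "x": 0, "y": -0.04, "z": -0.2, "gripper": 0.4}, {"wx": 0, "wy": 0, "wz": -0.004, "x": 0, "y": -0.12, "z": -0.27, "gripper": 0.4}, {"wx": 0, "wy": 0, "wz": -0.01, "x": -0.03, "y": -0.23, "z": -0.3, "gripper": 0.4}, {"wx": 0, "wy": 0, "wz": -0.015, "x": -0.06, "y": -0.35, "z": -0.3, "gripper": 0.4}, {"wx": 0, "wy": 0, "wz": -0.02, "x": -0.09, "y": -0.47, "z": -0.3, "gripper": 0.4}, {"wx": 0, "wy": 0, "wz": -0.025, "x": -0.12, "y": -0.59, "z": -0.3, "gripper": 0.4}, {"wx": 0, "wy": 0, "wz": -0.03, "x": -0.15, "y": -0.7, "z": -0.3, "gripper": 0.4}, {"wx": 0, "wy": 0, "wz": -0.035, "x": -0.17, "y": -0.8, "z": -0.3, "gripper": 0.4}]'

```text
t: 33.27
ee_pos: [0.3904, 0.1843, 0.0674]
tcp_rot: [0.125, 3.139, -0.0]
ft_force: [0.6, 0.7, -0.1]
opening: 0.047
gripper_force: 72.0
```

```bash
python3 -c "
from h import *
u=np.array([.9976,-.0698]); m=np.array([.5403,.0400])
print(status.observe()['gripper_force'],status.observe()['opening'])
go(*(m-u*.14),.06,176)"
```

```text
72.01081395149231 0.04696555798571822
xyz [-0.104 -0.667  0.037] w [-0.     0.    -0.003] now [0.3904 0.1843 0.0674] yaw 175.4 j6 -1.21 t 33.27
```

step_arm --rows '[{"wx": 0, "wy": 0, "wz": 0, "x": -0.01, "y": -0.06, "z": 0, "gripper": 0.4}, {"wx": 0, "wy": 0, "wz": -0.003, "x": -0.02, "y": -0.16, "z": 0, "gripper": 0.4}, {"wx": 0, "wy": 0, "wz": -0.003, "x": -0.04, "y": -0.28, "z": 0, "gripper": 0.4}, {"wx": 0, "wy": 0, "wz": -0.003, "x": -0.06, "y": -0.4, "z": 0, "gripper": 0.4}, {"wx": 0, "wy": 0, "wz": -0.003, "x": -0.08, "y": -0.52, "z": 0.03, "gripper": 0.4}, {"wx": 0, "wy": 0, "wz": -0.003, "x": -0.1, "y": -0.62, "z": 0.08, "gripper": 0.4}, {"wx": 0, "wy": 0, "wz": -0.003, "x": -0.104, "y": -0.667, "z": 0.14, "gripper": 0.4}, {"wx": 0, "wy": 0, "wz": -0.003, "x": -0.104, "y": -0.667, "z": 0.19, "gripper": 0.4}, {"wx": 0, "wy": 0, "wz": -0.003, "x": -0.104, "y": -0.667, "z": 0.21, "gripper": 0.4}, {"wx": 0, "wy": 0, "wz": -0.003, "x": -0.104, "y": -0.667, "z": 0.21, "gripper": 0.4}]'

```text
t: 34.1
ee_pos: [0.3994, 0.051, 0.0242]
tcp_rot: [-0.112, -3.137, -0.0]
ft_force: [0.1, -0.3, -1.0]
opening: 0.0471
gripper_force: 72.1
```

```bash
python3 -c "
from h import *
u=np.array([.9976,-.0698]); m=np.array([.5403,.0400])
go(*(m-u*.11),.0255,176)
t=shot('top');i=t['image'][140:230,170:280]; cv2.imwrite('pics/b2.png',cv2.cvtColor(cv2.resize(i,(660,540),interpolation=cv2.INTER_CUBIC),4))
print(boards(shot('wrist'),.034))"
```

```text
xyz [-0.157 -0.005 -0.007] w [ 0.    -0.001 -0.001] now [0.3994 0.051  0.0242] yaw 175.9 j6 -1.55 t 34.1
[(array([0.411 , 0.0501], dtype=float32), -5.1, array([49., 74.], dtype=float32))]
```

View pics/b2.png

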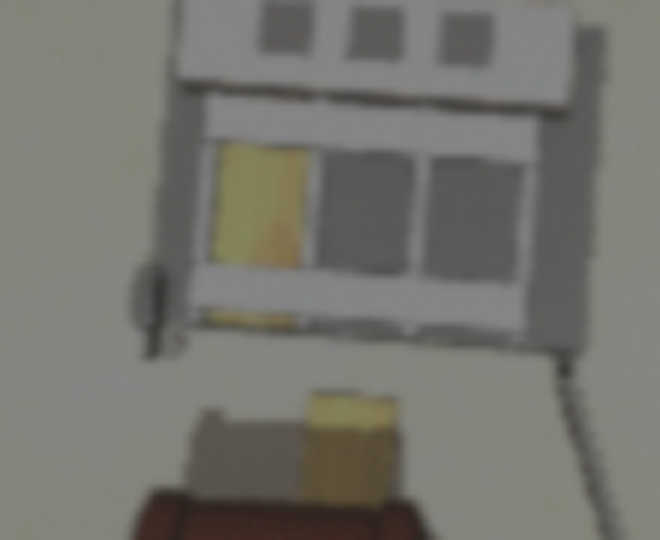

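Board 2's front edge is centred at (353,397), right on the slot 1 axis. Advancing.

step_arm --rows '[{"wx": 0, "wy": 0, "wz": 0, "x": -0.02, "y": -0.002, "z": -0.005, "gripper": 0.4}, {"wx": 0, "wy": 0, "wz": 0, "x": -0.05, "y": -0.004, "z": -0.005, "gripper": 0.4}, {"wx": 0, "wy": 0, "wz": 0, "x": -0.09, "y": -0.004, "z": -0.005, "gripper": 0.4}, {"wx": 0, "wy": 0, "wz": 0, "x": -0.13, "y": -0.004, "z": -0.005, "gripper": 0.4}, {"wx": 0, "wy": 0, "wz": 0, "x": -0.16, "y": -0.004, "z": -0.005, "gripper": 0.4}, {"wx": 0, "wy": 0, "wz": 0, "x": -0.18, "y": -0.004, "z": -0.005, "gripper": 0.4}, {"wx": 0, "wy": 0, "wz": 0, "x": -0.2, "y": -0.004, "z": -0.005, "gripper": 0.4}, {"wx": 0, "wy": 0, "wz": 0, "x": -0.22, "y": -0.004, "z": -0.005, "gripper": 0.4}, {"wx": 0, "wy": 0, "wz": 0, "x": -0.24, "y": -0.004, "z": -0.005, "gripper": 0.4}, {"wx": 0, "wy": 0, "wz": 0, "x": -0.25, "y": -0.004, "z": -0.005, "gripper": 0.4}]'

```text
t: 35.03
ee_pos: [0.451, 0.0466, 0.0259]
tcp_rot: [0.112, 3.139, 0.0]
ft_force: [0.8, 0.0, -1.1]
opening: 0.0473
gripper_force: 72.1
```

```bash
python3 -c "
from h import *
u=np.array([.9976,-.0698]); m=np.array([.5403,.0400])
go(*(m-u*.025),.0255,176)
s=status.observe();print(s['ft_force'],s['ft_torque'],s['opening'],s['gripper_force'])"
```

```text
xyz [-0.323 -0.002  0.002] w [ 0.  0. -0.] now [0.451  0.0466 0.0259] yaw 175.9 j6 -1.55 t 35.03
[ 0.78472369  0.04222374 -1.13204869] [ 0.00184128  0.05093339 -0.06523732] 0.04733387524668712 72.09404826164246
```

step_arm --rows '[{"wx": 0, "wy": 0, "wz": 0, "x": -0.02, "y": 0, "z": 0, "gripper": 0.4}, {"wx": 0, "wy": 0, "wz": 0, "x": -0.06, "y": 0, "z": 0, "gripper": 0.4}, {"wx": 0, "wy": 0, "wz": 0, "x": -0.1, "y": -0.001, "z": 0, "gripper": 0.4}, {"wx": 0, "wy": 0, "wz": 0, "x": -0.14, "y": -0.001, "z": 0, "gripper": 0.4}, {"wx": 0, "wy": 0, "wz": 0, "x": -0.18, "y": -0.001, "z": 0, "gripper": 0.4}, {"wx": 0, "wy": 0, "wz": 0, "x": -0.22, "y": -0.001, "z": 0, "gripper": 0.4}, {"wx": 0, "wy": 0, "wz": 0, "x": -0.26, "y": -0.001, "z": 0, "gripper": 0.4}, {"wx": 0, "wy": 0, "wz": 0, "x": -0.29, "y": -0.001, "z": 0, "gripper": 0.4}, {"wx": 0, "wy": 0, "wz": 0, "x": -0.31, "y": -0.001, "z": 0, "gripper": 0.4}, {"wx": 0, "wy": 0, "wz": 0, "x": -0.32, "y": -0.001, "z": 0, "gripper": 0.4}]'

```text
t: 35.87
ee_pos: [0.5151, 0.0419, 0.0259]
tcp_rot: [0.112, 3.139, 0.0]
ft_force: [-0.7, -0.4, -1.1]
opening: 0.0469
gripper_force: 72.1
```

step_arm --rows '[{"wx": 0, "wy": 0, "wz": 0, "x": 0, "y": 0, "z": 0, "gripper": 0.7}, {"wx": 0, "wy": 0, "wz": 0, "x": 0, "y": 0, "z": 0, "gripper": 0.75}, {"wx": 0, "wy": 0, "wz": 0, "x": 0, "y": 0, "z": 0, "gripper": 0.75}, {"wx": 0, "wy": 0, "wz": 0, "x": 0, "y": 0, "z": -0.05, "gripper": 0.75}, {"wx": 0, "wy": 0, "wz": 0, "x": 0, "y": 0, "z": -0.13, "gripper": 0.75}, {"wx": 0, "wy": 0, "wz": 0, "x": 0.02, "y": 0, "z": -0.22, "gripper": 0.6}, {"wx": 0, "wy": 0, "wz": 0, "x": 0.1, "y": 0, "z": -0.28, "gripper": 0.4}, {"wx": 0, "wy": 0, "wz": 0, "x": 0.18, "y": 0, "z": -0.28, "gripper": 0.2}, {"wx": 0, "wy": 0, "wz": 0, "x": 0.26, "y": 0, "z": -0.28, "gripper": 0}, {"wx": 0, "wy": 0, "wz": 0, "x": 0.28, "y": 0, "z": -0.28, "gripper": 0}]'

```text
t: 36.7
ee_pos: [0.4561, 0.0462, 0.0823]
tcp_rot: [-0.111, -3.138, -0.0]
ft_force: [0.1, -0.2, -0.4]
opening: 0.0034
gripper_force: 0.0
```

```bash
python3 -c "
from h import *
u=np.array([.9976,-.0698]); m=np.array([.5403,.0400])
go(*(m-u*.08),.022,176)
d=shot('wrist');print(boards(d,.032),status.observe()['opening'])"
```

```text
xyz [-0.023 -0.002  0.302] w [ 0. -0. -0.] now [0.4561 0.0462 0.0823] yaw 175.9 j6 -1.55 t 36.7
[(array([0.5199, 0.0417], dtype=float32), -4.0, array([13., 59.], dtype=float32))] -0.00031279537205129986
```

step_arm --rows '[{"wx": 0, "wy": 0, "wz": 0, "x": 0, "y": -0.002, "z": 0.08, "gripper": 0}, {"wx": 0, "wy": 0, "wz": 0, "x": 0, "y": -0.002, "z": 0.18, "gripper": 0}, {"wx": 0, "wy": 0, "wz": 0, "x": 0, "y": -0.002, "z": 0.26, "gripper": 0}, {"wx": 0, "wy": 0, "wz": 0, "x": 0, "y": -0.002, "z": 0.3, "gripper": 0}, {"wx": 0, "wy": 0, "wz": 0, "x": -0.02, "y": -0.002, "z": 0.3, "gripper": 0}, {"wx": 0, "wy": 0, "wz": 0, "x": -0.07, "y": -0.002, "z": 0.3, "gripper": 0}, {"wx": 0, "wy": 0, "wz": 0, "x": -0.12, "y": -0.002, "z": 0.3, "gripper": 0}, {"wx": 0, "wy": 0, "wz": 0, "x": -0.18, "y": -0.002, "z": 0.3, "gripper": 0}, {"wx": 0, "wy": 0, "wz": 0, "x": -0.24, "y": -0.002, "z": 0.3, "gripper": 0}, {"wx": 0, "wy": 0, "wz": 0, "x": -0.3, "y": -0.002, "z": 0.3, "gripper": 0}]'

```text
t: 37.58
ee_pos: [0.5213, 0.0411, 0.0234]
tcp_rot: [0.112, 3.136, -0.0]
ft_force: [-0.2, 0.7, -0.7]
opening: 0.0003
gripper_force: 0.2
```

step_arm --rows '[{"wx": 0, "wy": 0, "wz": 0, "x": -0.006, "y": 0, "z": 0, "gripper": 0}, {"wx": 0, "wy": 0, "wz": 0, "x": -0.012, "y": 0, "z": 0, "gripper": 0}, {"wx": 0, "wy": 0, "wz": 0, "x": -0.018, "y": 0, "z": 0, "gripper": 0}, {"wx": 0, "wy": 0, "wz": 0, "x": -0.024, "y": 0, "z": 0, "gripper": 0}, {"wx": 0, "wy": 0, "wz": 0, "x": -0.03, "y": 0, "z": 0, "gripper": 0}, {"wx": 0, "wy": 0, "wz": 0, "x": -0.035, "y": 0, "z": 0, "gripper": 0}, {"wx": 0, "wy": 0, "wz": 0, "x": -0.04, "y": 0, "z": 0, "gripper": 0}, {"wx": 0, "wy": 0, "wz": 0, "x": -0.045, "y": 0, "z": 0, "gripper": 0}, {"wx": 0, "wy": 0, "wz": 0, "x": -0.05, "y": 0, "z": 0, "gripper": 0}, {"wx": 0, "wy": 0, "wz": 0, "x": -0.055, "y": 0, "z": 0, "gripper": 0}]'

```text
t: 38.42
ee_pos: [0.5291, 0.0405, 0.0218]
tcp_rot: [-0.112, -3.139, -0.0]
ft_force: [-0.8, 0.4, -1.0]
opening: 0.0002
gripper_force: 0.2
```

step_arm --rows '[{"wx": 0, "wy": 0, "wz": 0, "x": -0.003, "y": 0, "z": 0, "gripper": 0}, {"wx": 0, "wy": 0, "wz": 0, "x": -0.006, "y": 0, "z": 0, "gripper": 0}, {"wx": 0, "wy": 0, "wz": 0, "x": -0.009, "y": 0, "z": 0, "gripper": 0}, {"wx": 0, "wy": 0, "wz": 0, "x": -0.012, "y": 0, "z": 0, "gripper": 0}, {"wx": 0, "wy": 0, "wz": 0, "x": -0.015, "y": 0, "z": 0, "gripper": 0}, {"wx": 0, "wy": 0, "wz": 0, "x": -0.018, "y": 0, "z": 0, "gripper": 0}, {"wx": 0, "wy": 0, "wz": 0, "x": -0.02, "y": 0, "z": 0, "gripper": 0}, {"wx": 0, "wy": 0, "wz": 0, "x": -0.02, "y": 0, "z": 0, "gripper": 0}, {"wx": 0, "wy": 0, "wz": 0, "x": -0.02, "y": 0, "z": 0, "gripper": 0}, {"wx": 0, "wy": 0, "wz": 0, "x": -0.02, "y": 0, "z": 0, "gripper": 0}]'

```text
t: 39.25
ee_pos: [0.5299, 0.0405, 0.0212]
tcp_rot: [-0.111, -3.132, -0.0]
ft_force: [-7.9, 0.7, 6.1]
opening: 0.0002
gripper_force: 4.0
```

It stopped at 0.530, exactly the offset expected for home. I'll back off and rise, then check and plan the door push.

step_arm --rows '[{"wx": 0, "wy": 0, "wz": 0, "x": 0.02, "y": 0, "z": 0, "gripper": 0}, {"wx": 0, "wy": 0, "wz": 0, "x": 0.06, "y": 0, "z": 0, "gripper": 0}, {"wx": 0, "wy": 0, "wz": 0, "x": 0.08, "y": 0, "z": -0.05, "gripper": 0}, {"wx": 0, "wy": 0, "wz": 0, "x": 0.1, "y": 0, "z": -0.2, "gripper": 0}, {"wx": 0, "wy": 0, "wz": 0, "x": 0.12, "y": 0, "z": -0.4, "gripper": 0}, {"wx": 0, "wy": 0, "wz": 0, "x": 0.16, "y": 0, "z": -0.6, "gripper": 0}, {"wx": 0, "wy": 0, "wz": 0, "x": 0.2, "y": 0, "z": -0.8, "gripper": 0}, {"wx": 0, "wy": 0, "wz": 0, "x": 0.25, "y": 0, "z": -0.9, "gripper": 0}, {"wx": 0, "wy": 0, "wz": 0, "x": 0.25, "y": 0, "z": -0.9, "gripper": 0}, {"wx": 0, "wy": 0, "wz": 0, "x": 0.25, "y": 0, "z": -0.9, "gripper": 0}]'

```text
t: 40.08
ee_pos: [0.4847, 0.0437, 0.2039]
tcp_rot: [0.111, 3.134, -0.0]
ft_force: [0.5, -0.3, 0.3]
opening: 0.0001
gripper_force: 0.0
```

```bash
cat >> h.py <<'E'
H=np.array([.5231,-.0768])
def door(th,r=.15,extra=0):
    t=np.radians(86+th); dr=np.array([np.cos(t),np.sin(t)]); n=np.array([-np.sin(t),np.cos(t)])
    a=np.radians(th); return H+r*dr+n*(.004+.011*abs(np.cos(a))+.0145*abs(np.sin(a))+extra)
def rel(pts,z=None):
    s=status.observe(); M=R.from_rotvec(s["tcp_rot"]).inv()
    for p in pts: print(np.round(M.apply(np.r_[p-s["ee_pos"][:2],(z-s["ee_pos"][2]) if z else 0])/.2,3))
E
python3 -c "
from h import *
d=shot('wrist');save(d,'w9.png',k=1.5)
go(*door(110,extra=.04),.12,176); print(door(110,extra=.04),[door(t).round(3) for t in(110,80,50,20,0)])"
```

```text
xyz [ 0.359 -1.133  0.409] w [ 0.     0.001 -0.   ] now [0.4834 0.0437 0.2019] yaw 175.9 j6 -1.55 t 40.13
[ 0.39583151 -0.17715531] [array([ 0.385, -0.139]), array([ 0.373, -0.06 ]), array([0.4  , 0.011]), array([0.463, 0.062]), array([0.519, 0.074])]
```

View pics/w9.png

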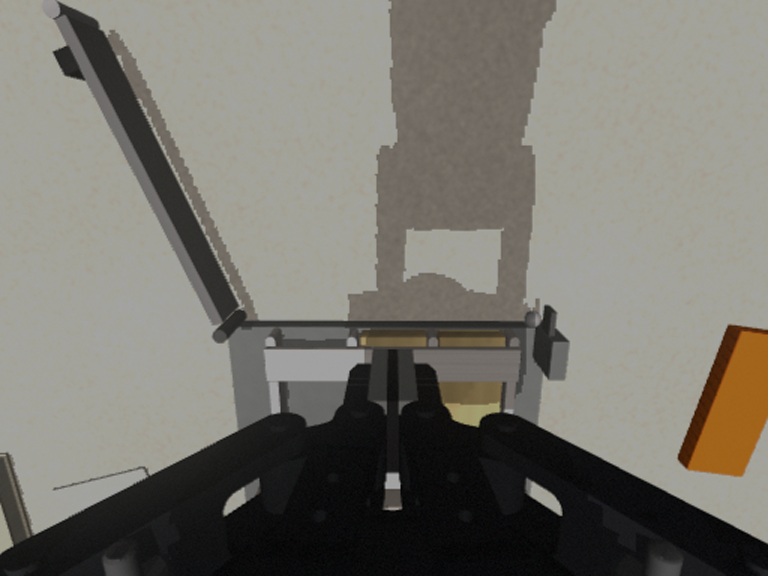

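Both boards sit level and flush, with their rear edges at (393,338) and (470,340). The door runs from (229,322) to (52,8) with its outer face to the left. I'll go round to its outer side.

step_arm --rows '[{"wx": 0, "wy": 0, "wz": 0, "x": 0.03, "y": -0.06, "z": 0.02, "gripper": 0}, {"wx": 0, "wy": 0, "wz": 0, "x": 0.06, "y": -0.15, "z": 0.04, "gripper": 0}, {"wx": 0, "wy": 0, "wz": 0, "x": 0.1, "y": -0.26, "z": 0.06, "gripper": 0}, {"wx": 0, "wy": 0, "wz": 0, "x": 0.14, "y": -0.38, "z": 0.1, "gripper": 0}, {"wx": 0, "wy": 0, "wz": 0, "x": 0.18, "y": -0.5, "z": 0.14, "gripper": 0}, {"wx": 0, "wy": 0, "wz": 0, "x": 0.22, "y": -0.62, "z": 0.18, "gripper": 0}, {"wx": 0, "wy": 0, "wz": 0, "x": 0.26, "y": -0.74, "z": 0.22, "gripper": 0}, {"wx": 0, "wy": 0, "wz": 0, "x": 0.3, "y": -0.85, "z": 0.26, "gripper": 0}, {"wx": 0, "wy": 0, "wz": 0, "x": 0.33, "y": -0.94, "z": 0.28, "gripper": 0}, {"wx": 0, "wy": 0, "wz": 0, "x": 0.36, "y": -1.0, "z": 0.3, "gripper": 0}]'

```text
t: 40.97
ee_pos: [0.3951, -0.1513, 0.1388]
tcp_rot: [-0.114, -3.135, -0.003]
ft_force: [-0.0, 0.5, -0.6]
opening: -0.0001
gripper_force: 0.0
```

```bash
python3 -c "
from h import *
go(*door(110,extra=.04),.032,176); s=shot('side'); print(boards(shot('top'))[:2])"
```

```text
xyz [-0.015 -0.129  0.534] w [ 0.001 -0.001 -0.001] now [ 0.3951 -0.1513  0.1388] yaw 175.8 j6 -2.03 t 40.97
[(array([0.6113, 0.0372], dtype=float32), -3.4, array([48., 67.], dtype=float32)), (array([0.6162, 0.0973], dtype=float32), -5.2, array([48., 67.], dtype=float32))]
```

step_arm --rows '[{"wx": 0, "wy": 0, "wz": 0, "x": 0, "y": -0.05, "z": 0, "gripper": 0}, {"wx": 0, "wy": 0, "wz": 0, "x": -0.01, "y": -0.1, "z": 0.02, "gripper": 0}, {"wx": 0, "wy": 0, "wz": 0, "x": -0.01, "y": -0.14, "z": 0.08, "gripper": 0}, {"wx": 0, "wy": 0, "wz": 0, "x": -0.01, "y": -0.15, "z": 0.16, "gripper": 0}, {"wx": 0, "wy": 0, "wz": 0, "x": -0.01, "y": -0.15, "z": 0.26, "gripper": 0}, {"wx": 0, "wy": 0, "wz": 0, "x": -0.01, "y": -0.15, "z": 0.36, "gripper": 0}, {"wx": 0, "wy": 0, "wz": 0, "x": -0.01, "y": -0.15, "z": 0.45, "gripper": 0}, {"wx": 0, "wy": 0, "wz": 0, "x": -0.01, "y": -0.15, "z": 0.51, "gripper": 0}, {"wx": 0, "wy": 0, "wz": 0, "x": -0.01, "y": -0.15, "z": 0.53, "gripper": 0}, {"wx": 0, "wy": 0, "wz": 0, "x": -0.01, "y": -0.15, "z": 0.53, "gripper": 0}]'

```text
t: 41.9
ee_pos: [0.3966, -0.1801, 0.0346]
tcp_rot: [-0.11, -3.137, -0.002]
ft_force: [-0.6, 0.1, 0.2]
opening: -0.0001
gripper_force: 0.0
```

```bash
python3 -c "
from h import *
s=status.observe();print(s['ee_pos'],s['ft_force'])
rel([door(t) for t in (115,105,95,85,75,65,55,45)],.032)"
```

```text
[ 0.3966262  -0.1801409   0.03456589] [-0.59421492  0.10910273  0.16885675]
[0.039 0.144 0.013]
[0.103 0.265 0.013]
[0.144 0.397 0.014]
[0.161 0.528 0.014]
[0.157 0.653 0.014]
[0.131 0.778 0.014]
[0.084 0.899 0.014]
[0.014 1.012 0.014]
```

step_arm --rows '[{"wx": 0, "wy": 0, "wz": 0, "x": 0.03, "y": 0.1, "z": 0.01, "gripper": 0}, {"wx": 0, "wy": 0, "wz": 0, "x": 0.06, "y": 0.18, "z": 0.01, "gripper": 0}, {"wx": 0, "wy": 0, "wz": 0, "x": 0.1, "y": 0.26, "z": 0.01, "gripper": 0}, {"wx": 0, "wy": 0, "wz": 0, "x": 0.13, "y": 0.34, "z": 0.01, "gripper": 0}, {"wx": 0, "wy": 0, "wz": 0, "x": 0.15, "y": 0.42, "z": 0.01, "gripper": 0}, {"wx": 0, "wy": 0, "wz": 0, "x": 0.16, "y": 0.5, "z": 0.01, "gripper": 0}, {"wx": 0, "wy": 0, "wz": 0, "x": 0.16, "y": 0.58, "z": 0.01, "gripper": 0}, {"wx": 0, "wy": 0, "wz": 0, "x": 0.155, "y": 0.66, "z": 0.01, "gripper": 0}, {"wx": 0, "wy": 0, "wz": 0, "x": 0.14, "y": 0.74, "z": 0.01, "gripper": 0}, {"wx": 0, "wy": 0, "wz": 0, "x": 0.125, "y": 0.8, "z": 0.01, "gripper": 0}]'

```text
t: 42.73
ee_pos: [0.3852, -0.0186, 0.0352]
tcp_rot: [0.11, 3.136, -0.001]
ft_force: [0.1, -0.5, 0.4]
opening: 0.0
gripper_force: 0.1
```

```bash
python3 -c "
from h import *
s=status.observe();print(s['ee_pos'],s['ft_force'])
rel([door(t) for t in (60,50,40,30,20,15,10,5,0)],.032)
d=shot('wrist'); save(d,'w10.png')"
```

```text
[ 0.38522388 -0.01861457  0.03521591] [ 0.14882984 -0.49098517  0.4141361 ]
[-0.003  0.037  0.016]
[-0.062  0.155  0.016]
[-0.143  0.263  0.016]
[-0.243  0.355  0.017]
[-0.361  0.43   0.017]
[-0.425  0.459  0.017]
[-0.492  0.482  0.017]
[-0.562  0.498  0.018]
[-0.633  0.508  0.018]
```

View pics/w10.png

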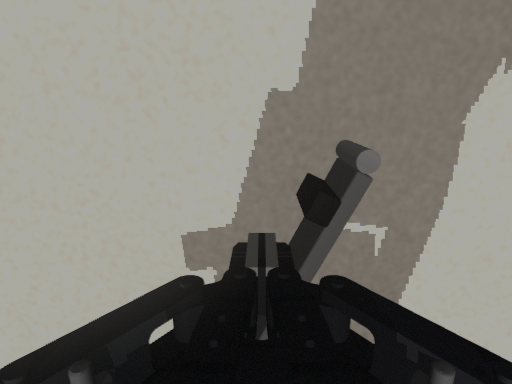

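The door follows: its free end is at (360,160), swung round ahead of the fingers, with the knob at (318,200). I'll push on round to about 8°.

step_arm --rows '[{"wx": 0, "wy": 0, "wz": 0, "x": -0.02, "y": 0.07, "z": 0.01, "gripper": 0}, {"wx": 0, "wy": 0, "wz": 0, "x": -0.05, "y": 0.13, "z": 0.01, "gripper": 0}, {"wx": 0, "wy": 0, "wz": 0, "x": -0.09, "y": 0.2, "z": 0.01, "gripper": 0}, {"wx": 0, "wy": 0, "wz": 0, "x": -0.14, "y": 0.26, "z": 0.01, "gripper": 0}, {"wx": 0, "wy": 0, "wz": 0, "x": -0.19, "y": 0.31, "z": 0.01, "gripper": 0}, {"wx": 0, "wy": 0, "wz": 0, "x": -0.24, "y": 0.355, "z": 0.01, "gripper": 0}, {"wx": 0, "wy": 0, "wz": 0, "x": -0.3, "y": 0.395, "z": 0.01, "gripper": 0}, {"wx": 0, "wy": 0, "wz": 0, "x": -0.36, "y": 0.43, "z": 0.01, "gripper": 0}, {"wx": 0, "wy": 0, "wz": 0, "x": -0.425, "y": 0.46, "z": 0.01, "gripper": 0}, {"wx": 0, "wy": 0, "wz": 0, "x": -0.49, "y": 0.48, "z": 0.01, "gripper": 0}]'

```text
t: 43.62
ee_pos: [0.4897, 0.0696, 0.0328]
tcp_rot: [0.11, 3.138, -0.0]
ft_force: [-0.1, 1.0, 1.3]
opening: -0.0
gripper_force: 0.2
```

```bash
python3 -c "
from h import *
s=status.observe();print(s['ee_pos'],s['ft_force'])
rel([door(t) for t in (5,0)],.032)"
```

```text
[0.48968624 0.06961442 0.03277381] [-0.13566582  1.03712221  1.30813353]
[-0.072  0.021  0.004]
[-0.143  0.031  0.004]
```

step_arm --rows '[{"wx": 0, "wy": 0, "wz": 0, "x": -0.02, "y": 0.006, "z": 0, "gripper": 0}, {"wx": 0, "wy": 0, "wz": 0, "x": -0.045, "y": 0.012, "z": 0, "gripper": 0}, {"wx": 0, "wy": 0, "wz": 0, "x": -0.07, "y": 0.02, "z": 0, "gripper": 0}, {"wx": 0, "wy": 0, "wz": 0, "x": -0.095, "y": 0.024, "z": 0, "gripper": 0}, {"wx": 0, "wy": 0, "wz": 0, "x": -0.115, "y": 0.028, "z": 0, "gripper": 0}, {"wx": 0, "wy": 0, "wz": 0, "x": -0.13, "y": 0.03, "z": 0, "gripper": 0}, {"wx": 0, "wy": 0, "wz": 0, "x": -0.14, "y": 0.03, "z": 0, "gripper": 0}, {"wx": 0, "wy": 0, "wz": 0, "x": -0.15, "y": 0.03, "z": 0, "gripper": 0}, {"wx": 0, "wy": 0, "wz": 0, "x": -0.16, "y": 0.03, "z": 0, "gripper": 0}, {"wx": 0, "wy": 0, "wz": 0, "x": -0.17, "y": 0.03, "z": 0, "gripper": 0}]'

```text
t: 44.45
ee_pos: [0.5198, 0.0732, 0.0313]
tcp_rot: [-0.112, -3.133, -0.0]
ft_force: [-10.5, 1.3, 7.2]
opening: -0.0002
gripper_force: 5.3
```

step_arm --rows '[{"wx": 0, "wy": 0, "wz": 0, "x": -0.005, "y": 0, "z": 0, "gripper": 0}, {"wx": 0, "wy": 0, "wz": 0, "x": -0.01, "y": 0, "z": 0, "gripper": 0}, {"wx": 0, "wy": 0, "wz": 0, "x": -0.015, "y": 0, "z": 0, "gripper": 0}, {"wx": 0, "wy": 0, "wz": 0, "x": -0.02, "y": 0, "z": 0, "gripper": 0}, {"wx": 0, "wy": 0, "wz": 0, "x": -0.025, "y": 0, "z": 0, "gripper": 0}, {"wx": 0, "wy": 0, "wz": 0, "x": -0.025, "y": 0, "z": 0, "gripper": 0}, {"wx": 0, "wy": 0, "wz": 0, "x": -0.025, "y": 0, "z": 0, "gripper": 0}, {"wx": 0, "wy": 0, "wz": 0, "x": -0.025, "y": 0, "z": 0, "gripper": 0}, {"wx": 0, "wy": 0, "wz": 0, "x": -0.025, "y": 0, "z": 0, "gripper": 0}, {"wx": 0, "wy": 0, "wz": 0, "x": -0.025, "y": 0, "z": 0, "gripper": 0}]'

```text
t: 45.28
ee_pos: [0.5197, 0.0732, 0.0305]
tcp_rot: [-0.11, -3.122, 0.0]
ft_force: [-18.2, 1.5, 12.6]
opening: 0.0001
gripper_force: 8.8
```

A hard stop at x 0.5197 matches a shut door. I'll withdraw and verify.

step_arm --rows '[{"wx": 0, "wy": 0, "wz": 0, "x": 0.03, "y": 0, "z": 0, "gripper": 0}, {"wx": 0, "wy": 0, "wz": 0, "x": 0.08, "y": 0, "z": 0, "gripper": 0}, {"wx": 0, "wy": 0, "wz": 0, "x": 0.14, "y": 0, "z": -0.03, "gripper": 0}, {"wx": 0, "wy": 0, "wz": 0, "x": 0.18, "y": 0, "z": -0.15, "gripper": 0}, {"wx": 0, "wy": 0, "wz": 0, "x": 0.2, "y": 0, "z": -0.35, "gripper": 0}, {"wx": 0, "wy": 0, "wz": 0, "x": 0.2, "y": 0, "z": -0.55, "gripper": 0}, {"wx": 0, "wy": 0, "wz": 0, "x": 0.2, "y": 0, "z": -0.75, "gripper": 0}, {"wx": 0, "wy": 0, "wz": 0, "x": 0.2, "y": 0, "z": -0.9, "gripper": 0}, {"wx": 0, "wy": 0, "wz": 0, "x": 0.2, "y": 0, "z": -0.95, "gripper": 0}, {"wx": 0, "wy": 0, "wz": 0, "x": 0.2, "y": 0, "z": -0.95, "gripper": 0}]'

```text
t: 46.12
ee_pos: [0.4909, 0.0756, 0.2266]
tcp_rot: [0.111, 3.129, 0.001]
ft_force: [0.2, 0.3, -0.0]
opening: -0.0001
gripper_force: 0.0
```

```bash
python3 -c "
from h import *
d=shot('wrist'); save(d,'w11.png',k=1.5); t=shot('top');s=shot('side')
print(boards(t)[:4], boards(s)); print(status.observe()['ft_force'])
# anything board-coloured in the formerly hidden robot-side area?
m=mask(t,(15,70,90),(35,255,255));print(cv2.connectedComponentsWithStats(m)[2][1:,:5][lambda a:slice(None)] if 0 else [tuple(x) for x in cv2.connectedComponentsWithStats(m)[2][1:] if x[4]>60])"
```

```text
[(array([0.6119, 0.0377], dtype=float32), -3.4, array([50., 68.], dtype=float32)), (array([0.8117, 0.7419], dtype=float32), -0.2, array([ 19., 250.], dtype=float32)), (array([0.8106, 0.8062], dtype=float32), 3.9, array([ 62., 257.], dtype=float32)), (array([1.1239, 0.3144], dtype=float32), -77.2, array([ 19., 303.], dtype=float32))] [(array([0.6137, 0.0826], dtype=float32), -5.1, array([49., 69.], dtype=float32)), (array([0.6094, 0.0223], dtype=float32), -4.3, array([49., 69.], dtype=float32))]
[ 0.18277756 -0.03528916 -0.18320495]
[(np.int32(0), np.int32(0), np.int32(115), np.int32(21), np.int32(1275)), (np.int32(49), np.int32(24), np.int32(151), np.int32(39), np.int32(1767)), (np.int32(211), np.int32(75), np.int32(78), np.int32(30), np.int32(199)), (np.int32(211), np.int32(79), np.int32(78), np.int32(37), np.int32(475)), (np.int32(0), np.int32(83), np.int32(48), np.int32(73), np.int32(3234)), (np.int32(156), np.int32(104), np.int32(23), np.int32(35), np.int32(390)), (np.int32(136), np.int32(151), np.int32(22), np.int32(39), np.int32(499)), (np.int32(206), np.int32(164), np.int32(15), np.int32(12), np.int32(146)), (np.int32(223), np.int32(166), np.int32(15), np.int32(20), np.int32(250)), (np.int32(34), np.int32(226), np.int32(25), np.int32(24), np.int32(443))]
```

View pics/w11.png

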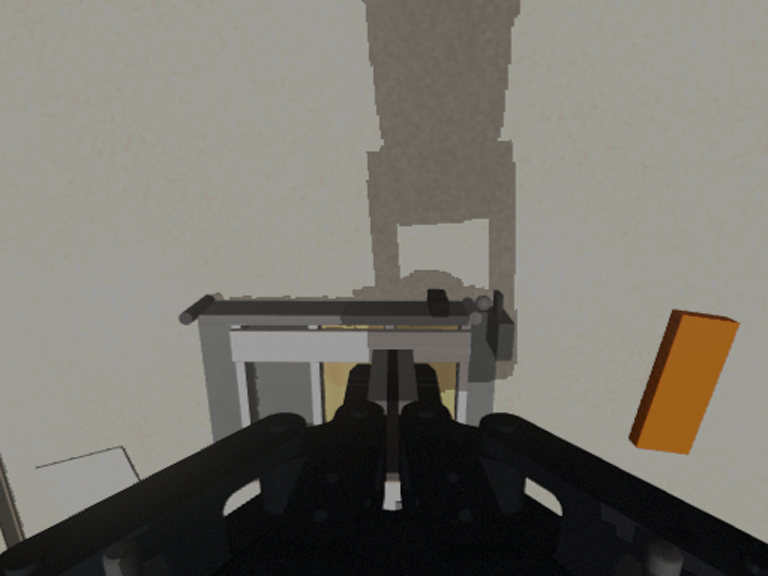

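The door is shut: it lies parallel to the front, from (190,310) to (490,310), and seated at the catch. Both boards are in, and no other yellow board is on the bench. Handing in.

```bash
python3 -c "
from cell import r
print(r.hand_in())"
```

```text
the job is handed in; nothing more can be done
None
```

I handed the job in, in the order asked: chuck sleeve turned until the grip slipped at about 5 Nm with the jaws on the bit, both boards home in slots 1 and 2 (no third on the bench), and the door pushed shut to a hard stop at its catch; I took the sleeve's end stop from that resistance, since I had no angle reading.

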